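# Top up the sprung pot feeder at a take-away packing table

## Robot

A 6-joint arm with a two-finger parallel gripper is mounted at the origin on the work surface. World frame = base frame: x ahead of the robot, y to its left, z up, the work surface at z = 0. Lengths are in m, angles in rad, forces in N, time in s.
With the tool pointing down it reaches from about 0.375 to 0.9 m from the base axis. Payload 3.1 kg.
Tool frame: the origin (TCP) lies between the finger pads; the fingertips stand 8 mm ahead of it and the grasp point (between the pads) lies 11 mm behind it (tip_reach is the distance from the TCP to the fingertips, in m); y points along the fingers, z is the direction in which the jaws open and shut, and the axes are right-handed (so a half turn about y gives the same grasp; the last joint's range is limited). The gripper opens to 87 mm and grips with 3 to 60 N. Pads are 19 mm wide; open, the fingers measure 117 mm over their backs; the gripper's body (75 mm by 190 mm) begins 51 mm behind the grasp point.
Start: joints at [-0.178, 0.527, 1.433, -0, 1.181, -0.178], TCP at [0.625, 0, 0.231] pointing down, gripper open.
Joint ranges: [-3.08, 3.08], [-0.75, 2.2], [0.22, 2.44], [-1.43, 4.57], [0, 2.65], [-2.85, 2.85]. Speed limits (rad/s): [2.79, 2.79, 3.14, 3.14, 3.14, 3.14].

## Interface

Orientations are given as [roll, pitch, yaw] about the fixed x, y, z axes, in that order (R = Rz(yaw) Ry(pitch) Rx(roll)).
In Python, from rig import * gives the robot as it stands.
- The arm moves only by the tool drive_tool, never from a script. Its argument "targets" is a list of rows, each a list of 4 numbers: the shift along the world's x, y, z in cm, then the turn about the world's z in rad. In form: [[x, y, z, yaw], ...]. A call has 1 to 20 rows; each row is the pose to reach, as a shift and turn from the pose commanded when the call began; what a row does not reach only later rows make up. A row lasts 1/10 s, in which the tool goes at most 50 mm and 8.59 degrees, less where a joint would pass 70% of its speed; a pose out of reach is approached as far as the arm can. A call with a gripper value outside its range is refused whole. "grip" is the finger opening in cm, from 0 to 8.7, set as the call begins (left out, the last holds). The fingers move at their own pace and stop on an object; "force" is the grip in N (left out, the last holds). Time passes only in rows, so rows that repeat a pose let the fingers close. It gives the time, the measured TCP pose, the force and the opening at its end, in the units of the state.
- observe(): the state, without advancing time (a new reading comes with each control period).
- snapshot(name): name is "scene" or "side" or "wrist"; returns a dict with "img" (420x560x3 uint8, red, green, blue), "depth" (420x560 float32, m along the optical axis (not along the pixel's ray), 0 where there is no reading), "fx", "fy", "cx", "cy" (pixels), "R" (3x3) and "t" (3): a world point X has camera coordinates R X + t. Camera axes: x right, y down, z forward; pixel columns grow to the right and rows downward; lengths in m; the calibration is good to about 2 mm. A picture is of the moment at which its call begins.
- hand_in(): hands the job in, once; it reports no verdict.
The state is a dict: "t": time; "q": joint angles; "qvel": joint speeds; "effort": joint torques, N m; "ee_pos": TCP position; "ee_rot": TCP orientation; "contact_force": force on the tool from outside, world axes, zero at the start; "moment": the same for the moment, N m; "opening": finger opening in m.
Only numpy, scipy, OpenCV 4.12 (cv2) and the standard library are available. Lean on these libraries where they do the work, as an engineer would, in place of code of your own. Each camera call takes 0.05 s, during which the arm holds its last target.

## Task

Load the pusher tray on the packing table with the two tall, slim lidded pots. Draw the sprung pusher back by the black grip on its handle and let its handle drop into the notch in the rail so that it stays locked open, stand both pots upright in the lane in front of it, then lift the handle out of the notch and ease the pusher forward, keeping hold of it until it rests on the pots and holds the row against the front stop. Never let the pusher snap forward, never press it hard on the pots or jam a pot into the tray, and leave everything else on the table where it stands.

Things in the scene. Friction and masses are not known exactly. Their poses are not given: they have to be found in the camera images.
- lane (a point): Point on the fixed aluminium pusher tray's lane floor, 6 mm above the table, midway between the rails. Lane along this frame's y: +y front, -y rear (tray from -93 to +165 mm); z up. Lane 53 mm wide; rails 4 mm thick, tops 16 mm above the table. Front stop: steel plate, top 56 mm above the table, its rear face clamped anywhere from y = +104 to +140 mm: not reported, find it by feel.
- follower (a joint): Travel (m) of the steel pusher: 0 = forward, growing to the rear, hard limit 0.130. Its flat front face (49 mm wide, 8 to 66 mm above the table) is at lane y = 100 mm minus travel. A spring pulls it forward with 5 to 6 N throughout; it has 0.21 kg and little damping, so it snaps if let go. The handle drops into the notch between 0.123 and 0.130; locked, the travel is about 0.123.
- handle (a joint): Angle (rad) of the handle hinged on the pusher: a bar 8 mm thick, 20 mm behind the pusher's face, from a pivot at lane x = -20 mm across the lane and out over the +x rail. 0 = level, riding on the rail's top; 0.18 = fully down in the notch; negative = lifted (to -0.5). Its 50 g weight alone holds it down. Pressed down on the rail it drags and hides the spring's pull; lifted clear it runs freely.
- pot_a_mid (a point): Centre, half-way up, of one of the two tall slim lidded pots: upright cylinder 50 mm in diameter and 60 mm tall, white with a grey lid, about 0.1 kg, bottom edge bevelled 2.5 x 5 mm. Stands on the table; in the lane its centre is 36 mm above the table.
- pot_b_mid (a point): Centre, half-way up, of the other tall slim pot, the same in every way. The two pots may stand in either order.
- tub_a: Bystander: wide low lidded tub, 76 mm in diameter and 44 mm tall, origin at the centre of its underside. It does not fit the lane.
- tub_b: Bystander: second wide low tub, the same.
- sauce_bottle: Bystander: bottle 62 mm in diameter, 190 mm tall, origin at the centre of its underside.
- spoon: Bystander: serving spoon 240 mm long, lying on the table.
- open_box: Bystander: open take-away box 150 mm square, lid standing up to about 190 mm.
- shut_box: Bystander: shut take-away box 150 mm square, 72 mm tall.
- glove_box: Bystander: glove box 115 x 240 x 75 mm.
- notch (a point): Centre of the handle's notch in the top of the +x rail, at lane x = +28.5, y = -48 mm, 16 mm above the table. It is 18 mm long (lane y -39 to -57 mm) and 10 mm deep; the spring holds the dropped handle bar against its front edge.
- grip (a point): Centre of the black grip bar on the handle's outer end: a level cylinder 16 mm in diameter and 44 mm long, lying along the lane (fore and aft), at lane x = +92 mm, lane y = 80 mm minus the pusher's travel; 56 mm above the table with the handle level; in the notch 36 mm above it and at lane x = +97 mm. The steel bar under it lies more than 23 mm lower; free space all round.
There are look-alikes about, which are no part of the job. What is shaped like the part that bears pot_a_mid but red is not meant. Leave any blue look-alike of the part that bears pot_b_mid alone.

How it is judged:
On the way, in this order (a step that is already met when the one before it is completed fails the run):
1. the pusher is drawn back and locked by its handle in the notch, hand off it (value of joint handle above 0.12 rad and value of joint follower above 0.115 m and contact force between the fingers and handle below 0.1 N), for 0.2 s.
2. both pots stand in the lane in front of the pusher, let go, the pusher still locked back (value of joint handle above 0.12 rad and value of joint follower above 0.115 m and x of pot_a_mid in the frame of lane between -0.0035 and 0.0035 m and y of pot_a_mid in the frame of lane between -0.01 and 0.12 m and z of pot_a_mid in the frame of lane between 0.0265 and 0.0335 m and angle between each of pot_a_mid, pot_b_mid's own z axis and vertical below 0.1 rad and contact force between the fingers and pot_a below 0.1 N and linear speed of each of pot_a, pot_b below 0.02 m/s and x of pot_b_mid in the frame of lane between -0.0035 and 0.0035 m and y of pot_b_mid in the frame of lane between -0.01 and 0.12 m and z of pot_b_mid in the frame of lane between 0.0265 and 0.0335 m and contact force between the fingers and pot_b below 0.1 N), for 0.2 s.
At the end, for the whole second after the job is handed in: both pots upright on the lane floor between the rails (3.5 mm), at rest and touching (centres within 52.5 mm), the pusher unlocked with its handle level on the rail, bearing on the rear pot with at least 2 N, all let go (x of pot_a_mid in the frame of lane between -0.0035 and 0.0035 m and y of pot_a_mid in the frame of lane between -0.01 and 0.12 m and z of pot_a_mid in the frame of lane between 0.0265 and 0.0335 m and angle between each of pot_a_mid, pot_b_mid's own z axis and vertical below 0.1 rad and contact force between the fingers and pot_a below 0.1 N and linear speed of each of pot_a, pot_b below 0.02 m/s and x of pot_b_mid in the frame of lane between -0.0035 and 0.0035 m and y of pot_b_mid in the frame of lane between -0.01 and 0.12 m and z of pot_b_mid in the frame of lane between 0.0265 and 0.0335 m and contact force between the fingers and pot_b below 0.1 N and (contact force between follower and pot_a above 2 N or contact force between follower and pot_b above 2 N) and horizontal distance between pot_a_mid and pot_b_mid below 0.0525 m and value of joint handle between -0.06 and 0.06 rad and value of joint follower between 0.055 and 0.101 m).
It fails at once if out of the notch, the pusher snaps forward (faster than 0.2 m/s) (velocity of joint follower below -0.2 m/s and value of joint follower below 0.118 m).
It fails at once if the pusher presses or strikes a pot with more than 20 N (contact force between follower and pot_a above 20 N or contact force between follower and pot_b above 20 N).
It fails at once if a pot is jammed into the tray with more than 50 N (contact force between tray and pot_a above 50 N or contact force between tray and pot_b above 50 N).
It fails at once if something else on the table is pushed aside (more than 30 mm) (distance of any of tub_a, tub_b, sauce_bottle, spoon, open_box, shut_box, glove_box from where it was at the start of the episode above 0.03 m).
It also fails if it takes over 72 s, if anything falls off the work surface, if the arm or the gripper's body presses on something with over 40 N, if the wrist force passes 120 N, or if a joint passes its speed limit or range.

## Working session

There is one attempt and no reset: what is moved stays moved. The work goes in short steps, Python scripts to look and compute and a tool call to move; the robot and the scene stay as the last step left them, time stands still between calls to the robot, and variables do not carry over. Pictures are saved under pics/ and viewed, and the job is handed in when it is done.

Besides the shell and the picture viewer there is one more tool, called after "Emit:" by a JSON object that holds its "api" and its "payload". drive_tool: Moves the arm, as the interface text tells. Its arguments: {"type":"object","properties":{"targets":{"type":"array","items":{"type":"array","items":{"type":"number"}}},"grip":{"type":"number"},"force":{"type":"number"}},"required":["targets"]}

```bash
ls; mkdir -p pics
python3 - <<'E'
from rig import *
import cv2
s=observe(); print(s)
for n in ("scene","side","wrist"):
    d=snapshot(n); cv2.imwrite(f"pics/{n}0.png",d["img"][:,:,::-1]); print(n,d["fx"],d["cx"],d["cy"],d["R"].tolist(),d["t"])
E
```

```text
pics
{'t': 0.0, 'q': array([-1.78515559e-01,  5.28470223e-01,  1.43389801e+00, -1.62966826e-05,
        1.18138024e+00, -1.78519100e-01]), 'qvel': array([ 3.78211294e-05,  1.71572411e-04, -9.04937239e-05, -1.09703394e-03,
        5.68708262e-05,  2.01045158e-04]), 'effort': array([-5.45745443e-04, -4.40045428e+01, -1.76593530e+01,  6.32597599e-02,
        5.83207863e-02, -1.53719384e-04]), 'ee_pos': array([6.24289334e-01, 1.43412223e-04, 2.29570483e-01]), 'ee_rot': array([-1.57292056e+00,  3.67990321e-04, -1.57078697e+00]), 'contact_force': array([ 0.33960514, -0.26157167,  0.61338236]), 'moment': array([-0.04349927, -0.0085599 , -0.01069567]), 'opening': 0.08701764951439295}
scene 536.7295278600328 284.84946889568346 209.77964698852858 [[0.8507824782290287, 0.525454785932139, -0.00815123791101379], [0.4127723223451438, -0.6777734181948291, -0.6084753105051129], [-0.3252509564079232, 0.5143155272102008, -0.7935309406861363]] [-0.50005375 -0.17310474  1.80365464]
side 382.42520278684617 274.83677321967525 214.39589409902794 [[0.7656975678752027, -0.6431845798799602, 0.004564072155235182], [-0.3119138617748498, -0.3775138026764662, -0.8718905158455698], [0.5625095353704672, 0.6661808500650506, -0.4896795866930822]] [-0.39268655  0.26466217  0.87956301]
wrist 296.767542710952 282.3852197078639 215.25466597831013 [[0.9999960405993845, 7.28108751834487e-05, -0.002813091561424502], [0.000816554939511616, -0.9641619452261634, 0.2653131670606143], [-0.0026929581480709857, -0.2653144136233068, -0.9641581871768428]] [-0.62390331 -0.03124814  0.39076322]
```

View pics/scene0.png

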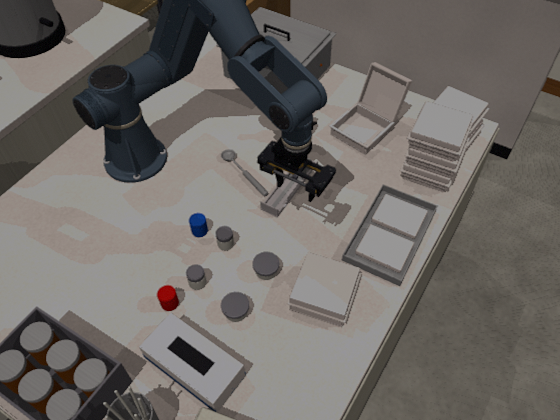

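View pics/side0.png

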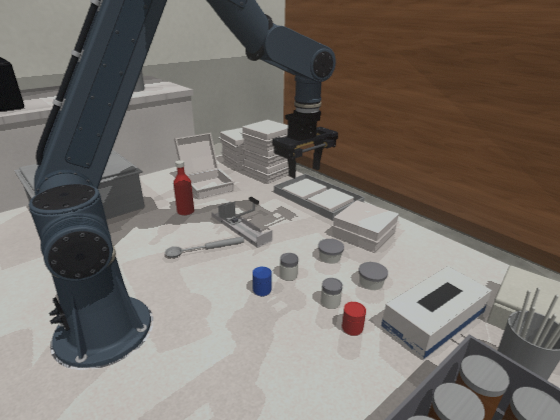

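View pics/wrist0.png

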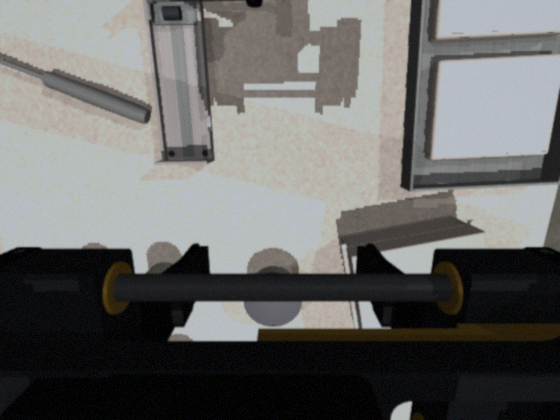

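```bash
cat > h.py <<'E'
import numpy as np, cv2
from rig import *
def cam(n):
    return snapshot(n)
def ray(d,u,v):
    c=np.array([(u-d["cx"])/d["fx"],(v-d["cy"])/d["fy"],1.0]); R=np.array(d["R"]); 
    return -R.T@np.array(d["t"]), R.T@c
def onz(d,u,v,z):
    o,r=ray(d,u,v); return o+r*(z-o[2])/r[2]
def dep(d,u,v):
    o,r=ray(d,u,v); return o+r*d["depth"][int(v),int(u)]
def proj(d,X):
    c=np.array(d["R"])@np.array(X)+np.array(d["t"]); return d["fx"]*c[0]/c[2]+d["cx"], d["fy"]*c[1]/c[2]+d["cy"]
def crop(d,x0,y0,x1,y1,k,name):
    im=d["img"][y0:y1,x0:x1,::-1]; cv2.imwrite("pics/"+name,cv2.resize(im,None,fx=k,fy=k,interpolation=cv2.INTER_CUBIC))
E
python3 - <<'E'
from h import *
a=cam("scene");crop(a,180,140,380,290,4,"c_scene.png")
b=cam("side");crop(b,190,180,390,330,4,"c_side.png")
w=cam("wrist");crop(w,0,0,420,200,1.9,"c_wrist.png")
o,_=ray(w,0,0);print("wrist cam",o)
for u,v in [(168,158),(212,160),(152,5),(207,5),(165,120),(180,120),(100,150)]: print(u,v,dep(w,u,v))
E
```

```text
wrist cam [0.62514847 0.07356219 0.38368512]
168 158 [0.48053189 0.04388564 0.00489705]
212 160 [0.53681658 0.04179853 0.00940383]
152 5 [0.48257726 0.20838167 0.01194251]
207 5 [ 0.53953858  0.2130736  -0.0011004 ]
165 120 [0.48185503 0.08940789 0.0057304 ]
180 120 [0.50020103 0.08939304 0.00608078]
100 150 [0.39402807 0.05349982 0.00080863]
```

View pics/c_scene.png

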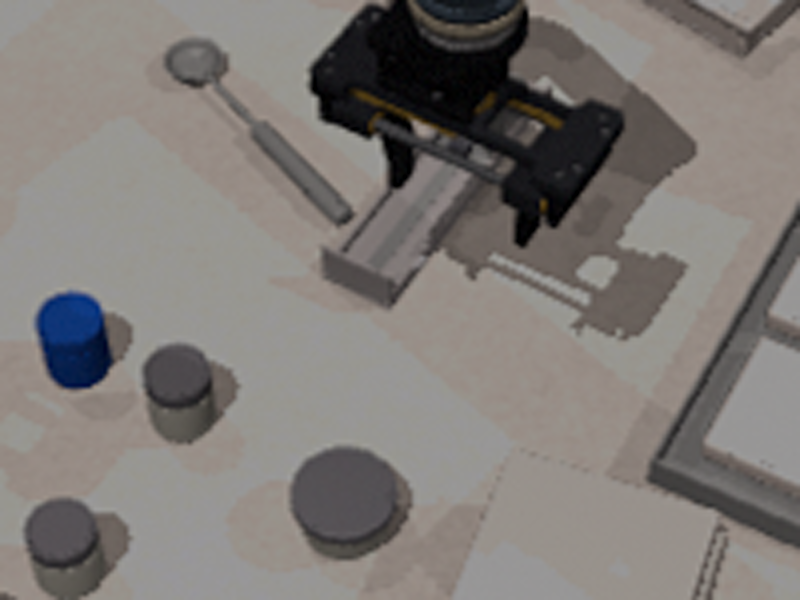

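View pics/c_side.png

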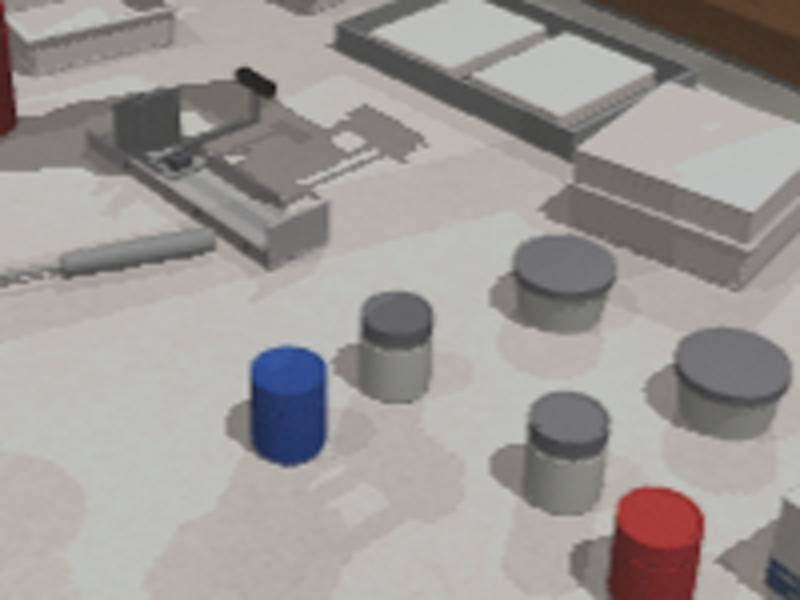

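View pics/c_wrist.png

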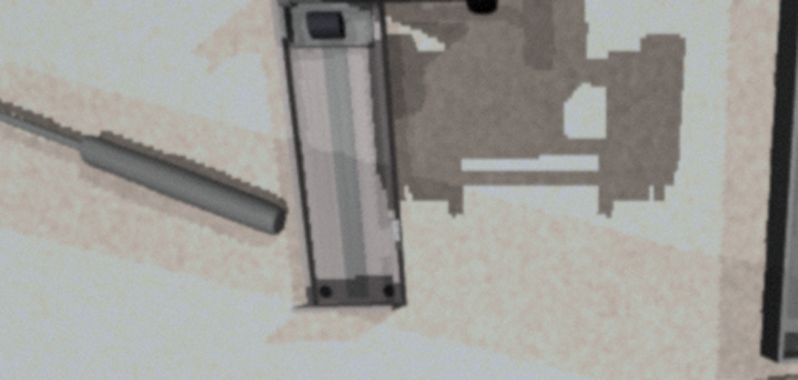

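The candidates are: grey-lidded pots at side px (289,266) and (332,293), a blue look-alike at (262,281), a red look-alike at (354,318), and wide tubs at (331,250) and (373,275). By the description the two slim grey-lidded pots are the ones I want. The tray's pusher stands at the far (+y) end and the black grip is at side px (253,202). I'll move the wrist camera over the tray.

Emit:
{"api": "drive_tool", "payload": {"targets": [[-1,3,2,0],[-3,7,5,0],[-5,11,8,0],[-6,14,10,0],[-7,16,11,0],[-7,16,12,0],[-7,16,12,0],[-7,16,12,0]]}}

```text
t: 1.1
ee_pos: [0.5553, 0.1591, 0.3501]
ee_rot: [-1.571, -0.001, -1.572]
contact_force: [0.5, 0.8, -0.0]
opening: 0.087
```

Run:
```python
from h import *
for n in ("scene","side","wrist"):
    d=cam(n); cv2.imwrite(f"pics/{n}1.png",d["img"][:,:,::-1]); np.savez(f"{n}1.npz",**d)
print(observe()["ee_pos"])
crop(cam("side"),190,180,390,330,4,"c_side1.png")
```

```text
[0.55507452 0.15885322 0.34934696]
```

View pics/wrist1.png

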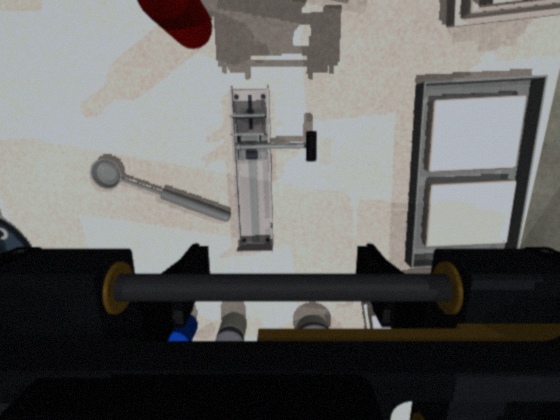

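View pics/scene1.png

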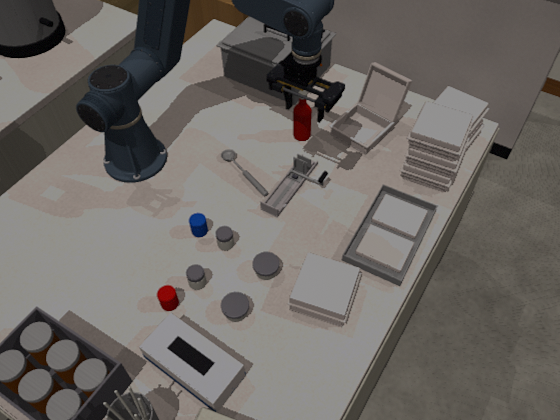

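Run:
```python
from h import *
w=dict(np.load("wrist1.npz")); s=dict(np.load("scene1.npz")); e=dict(np.load("side1.npz"))
crop(w,215,70,335,260,4,"c_w1.png")
crop(s,180,140,340,320,4,"c_s1.png")
# grip dark mask
def mask(d,box,fn):
    x0,y0,x1,y1=box; m=np.zeros(d["img"].shape[:2],np.uint8); m[y0:y1,x0:x1]=fn(d["img"][y0:y1,x0:x1].astype(int)); return m
for n,d,b in (("w",w,(290,120,330,170)),("s",s,(312,165,335,190)),("e",e,(240,192,265,212))):
    m=mask(d,b,lambda i:(i.max(2)<45)); 
    k,l,st,c=cv2.connectedComponentsWithStats(m)
    if k<2: print(n,"none");continue
    j=1+st[1:,4].argmax(); print(n,st[j],c[j],"z=.056:",onz(d,*c[j],.056),"depth",dep(d,*c[j]))
```

```text
w [306 132  10  29 261] [310.81992337 145.45977011] z=.056: [0.5962305 0.2151755 0.056    ] depth [0.59572361 0.21539162 0.06160884]
s [319 172   9  13  51] [322.35294118 177.47058824] z=.056: [0.59780964 0.20681939 0.056     ] depth [0.59981121 0.20274373 0.06121635]
e [254 201   5   2   7] [255.85714286 201.57142857] z=.056: [0.59366412 0.19832269 0.056     ] depth [-0.11153165 -0.73860435  0.66325274]
```

View pics/c_w1.png

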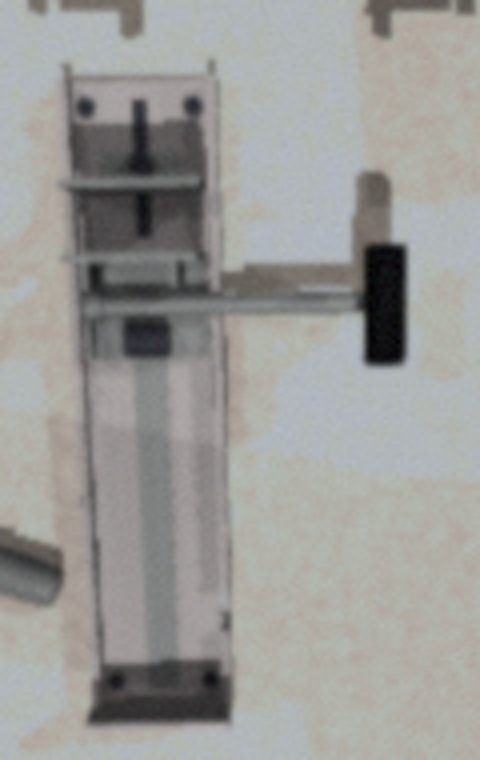

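View pics/c_s1.png

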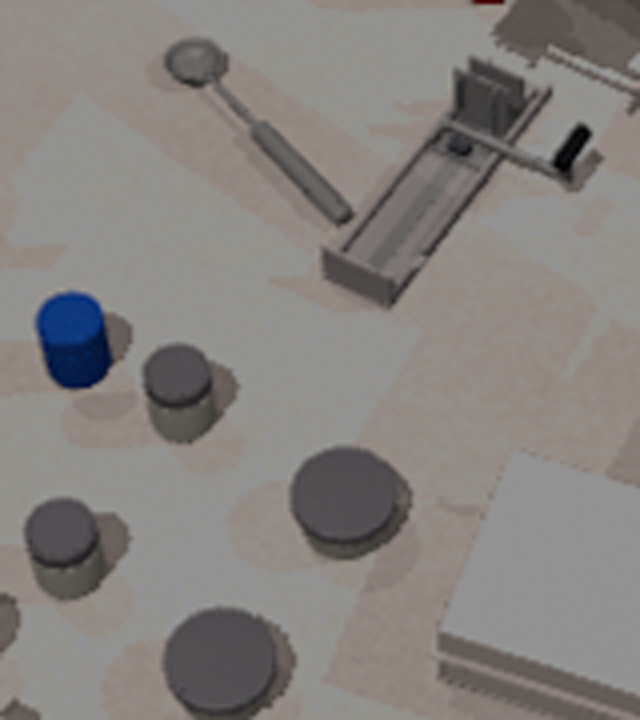

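Run:
```python
from h import *
w=dict(np.load("wrist1.npz"))
P=lambda x,y,z: np.round(onz(w,215+x/4,70+y/4,z),4)
for nm,x,y,z in [("L rail front",68,75,.016),("L rail rear",102,665,.016),("R rail front out",214,75,.016),("R rail rear",231,665,.016),("front edge mid floor",140,77,.006),("floorscrews L",86,107,.006),("R",194,107,.006),("rear floor scr L",116,681,.006),("R",210,680,.006),
 ("stop top rear",135,189,.056),("stop top front",135,177,.056),("stop L",63,184,.056),("stop R",204,181,.056),
 ("push top front",135,252,.066),("push back",135,265,.066),("push L",70,258,.066),("push R",200,258,.066),
 ("grip front",388,243,.064),("grip rear",386,363,.064),("grip left",365,305,.056),("grip right",407,305,.056),("rear wall base L",88,722,.0),("rear base R",230,720,0),("bar L",80,303,.016),("notch?",226,620,.016)]:
    print(nm,P(x,y,z))
o,_=ray(w,0,0);print(o)
```

```text
L rail front [0.4778 0.298  0.016 ]
L rail rear [0.4814 0.0602 0.016 ]
R rail front out [0.5334 0.2979 0.016 ]
R rail rear [0.5374 0.0602 0.016 ]
front edge mid floor [0.5041 0.2986 0.006 ]
floorscrews L [0.4827 0.2877 0.006 ]
R [0.5249 0.2876 0.006 ]
rear floor scr L [0.4858 0.0491 0.006 ]
R [0.5276 0.0496 0.006 ]
stop top rear [0.5064 0.2547 0.056 ]
stop top front [0.5065 0.2587 0.056 ]
stop L [0.4807 0.2564 0.056 ]
stop R [0.5312 0.2573 0.056 ]
push top front [0.5068 0.2329 0.066 ]
push back [0.5067 0.2285 0.066 ]
push L [0.4837 0.2309 0.066 ]
push R [0.5299 0.2308 0.066 ]
grip front [0.5967 0.2359 0.064 ]
grip rear [0.597  0.1937 0.064 ]
grip left [0.5896 0.2141 0.056 ]
grip right [0.605 0.214 0.056]
rear wall base L [0.4715 0.0271 0.    ]
rear base R [0.5361 0.0281 0.    ]
bar L [0.4786 0.2134 0.016 ]
notch? [0.5355 0.0806 0.016 ]
[0.55583828 0.2323972  0.50294989]
```

Run:
```python
from h import *
s=dict(np.load("scene1.npz")); e=dict(np.load("side1.npz"))
print("bottle base scene",onz(s,302,137,0), "side", onz(e,185,212,0))
def blob(d,c,z,thr):
    x,y=c; m=np.zeros(d["img"].shape[:2],np.uint8)
    i=d["img"].astype(int); mm=((i.max(2)<thr)&(i.max(2)-i.min(2)<25)).astype(np.uint8); m[y-18:y+18,x-18:x+18]=mm[y-18:y+18,x-18:x+18]
    k,l,st,cc=cv2.connectedComponentsWithStats(m); j=l[y,x]; print(st[j],cc[j],onz(d,*cc[j],z), i[y,x], dep(d,x,y))
for c in [(225,233),(196,272)]: blob(s,c,.060,95)
for c in [(289,257),(332,285)]: blob(e,c,.060,95)
crop(s,180,200,260,320,5,"c_pots_s.png")
```

```text
bottle base scene [0.42558821 0.37558645 0.        ] side [0.4140952  0.38160886 0.        ]
[216 226  20  25 349] [224.93696275 237.81375358] [ 0.47333191 -0.13895716  0.06      ] [81 77 81] [ 0.46410772 -0.12562504  0.06079697]
[186 265  22  25 381] [196.26509186 276.72440945] [ 0.48146728 -0.2835487   0.06      ] [83 78 82] [ 0.47060196 -0.27110687  0.05753309]
[     0      0    560    420 235131] [279.49739507 209.48406208] [0.61456148 0.09762168 0.06      ] [111 110 114] [ 0.46148056 -0.12006511  0.05878825]
[     0      0    560    420 235108] [279.48041326 209.46793389] [0.61459069 0.0977417  0.06      ] [113 113 117] [ 0.46542285 -0.27253043  0.05780238]
```

View pics/c_pots_s.png

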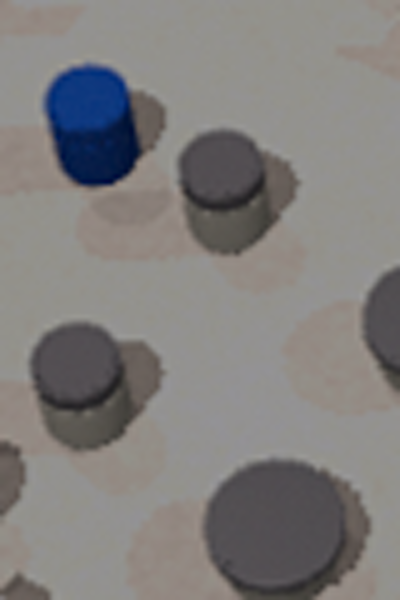

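Emit:
{"api": "drive_tool", "payload": {"targets": [[1,1.5,-3,0.014],[2,3,-7,0.014],[3.5,4.5,-11,0.014],[4.2,5.5,-15,0.014],[4.2,5.5,-19,0.014],[4.2,5.5,-22,0.014],[4.2,5.5,-22,0.014],[4.2,5.5,-22,0.014]], "grip": 4.5, "force": 25}}

```text
t: 2.1
ee_pos: [0.5972, 0.2146, 0.1302]
ee_rot: [-1.572, -0.0, -1.558]
contact_force: [-0.2, -1.4, 0.8]
opening: 0.0455
```

Run:
```python
from h import *
print(observe()["ee_pos"])
crop(cam("side"),200,100,360,220,5,"s2.png")
```

```text
[0.59721406 0.21456889 0.13017642]
```

View pics/s2.png

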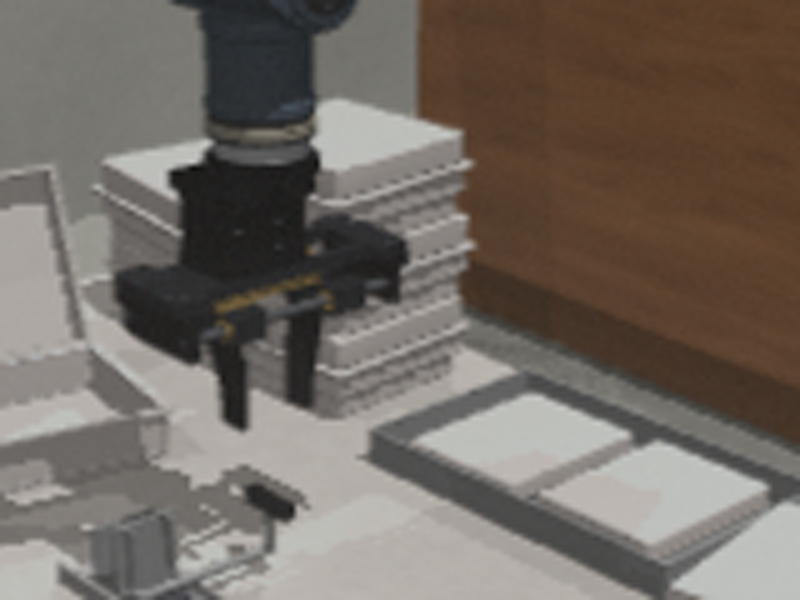

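The fingers are above the black grip (crop px 270,500), so I'll go down and close.

Emit:
{"api": "drive_tool", "payload": {"targets": [[0,0,-3,0],[0,0,-6,0],[0,0,-8.2,0],[0,0,-8.2,0],[0,0,-8.2,0],[0,0,-8.2,0]]}}

```text
t: 2.75
ee_pos: [0.599, 0.2153, 0.0511]
ee_rot: [-1.566, 0.001, -1.557]
contact_force: [-0.7, 0.4, 0.6]
opening: 0.0454
```

Emit:
{"api": "drive_tool", "payload": {"targets": [[0,0,0,0],[0,0,0,0],[0,0,0,0],[0,0,0,0],[0,0,0,0],[0,0,0,0],[0,0,0,0]], "grip": 1.0, "force": 25}}

```text
t: 3.45
ee_pos: [0.5965, 0.215, 0.0484]
ee_rot: [-1.572, -0.0, -1.557]
contact_force: [-1.6, 0.4, 0.0]
opening: 0.0152
```

Run:
```python
from h import *
print(observe()["ee_pos"])
crop(cam("side"),180,120,340,240,5,"s3.png")
```

```text
[0.5964882  0.21502992 0.04839412]
```

View pics/s3.png

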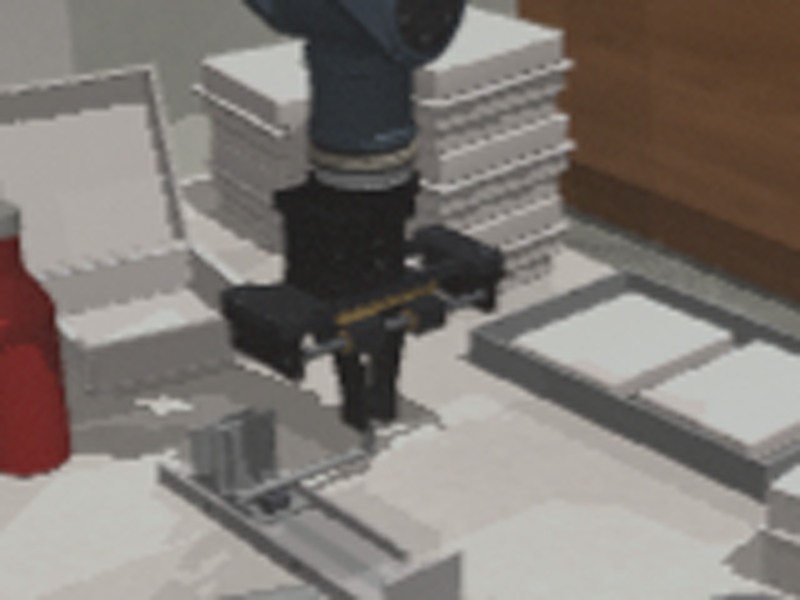

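Emit:
{"api": "drive_tool", "payload": {"targets": [[0,-0.2,0.2,0],[0,-0.6,0.2,0],[0,-1.2,0.2,0],[0,-1.8,0.2,0],[0.05,-2.4,0.2,0],[0.05,-3.0,0.2,0],[0.05,-3.6,0.2,0],[0.05,-4.2,0.2,0],[0.1,-4.8,0.2,0],[0.1,-5.4,0.2,0],[0.1,-6.0,0.2,0],[0.1,-6.6,0.2,0],[0.1,-7.2,0.2,0],[0.1,-7.8,0.2,0],[0.15,-8.4,0.2,0],[0.15,-9.0,0.2,0],[0.15,-9.6,0.2,0],[0.15,-10.2,0.2,0],[0.15,-10.6,0.2,0],[0.15,-10.6,0.2,0]]}}

```text
t: 5.5
ee_pos: [0.5975, 0.1101, 0.05]
ee_rot: [-1.573, 0.002, -1.558]
contact_force: [-1.4, 6.8, -1.8]
opening: 0.0153
```

Run:
```python
from h import *
o=observe();print(o["ee_pos"],o["contact_force"])
crop(cam("side"),200,120,360,240,5,"s4.png")
```

```text
[0.59747225 0.11006708 0.04999661] [-1.36171017  6.76770025 -1.762987  ]
```

View pics/s4.png

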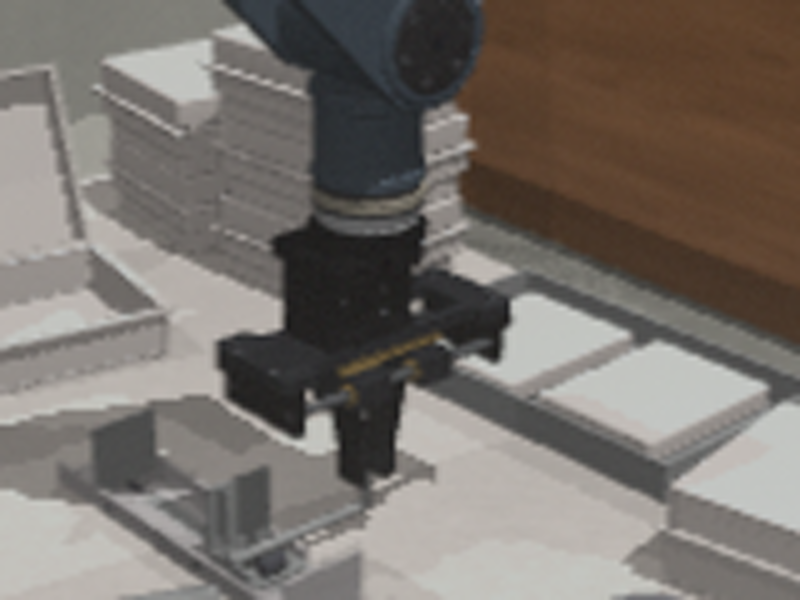

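The pusher is back about 105 mm and holding, with 6.8 N on the wrist from the spring. I'll draw it the rest of the way.

Emit:
{"api": "drive_tool", "payload": {"targets": [[0,-0.3,0,0],[0,-0.8,0,0],[0.05,-1.2,0,0],[0.05,-1.6,0,0],[0.05,-2.0,0,0],[0.05,-2.2,0,0],[0.05,-2.2,0,0],[0.05,-2.2,0,0]]}}

```text
t: 6.35
ee_pos: [0.5978, 0.0886, 0.05]
ee_rot: [-1.573, 0.003, -1.558]
contact_force: [-2.3, 6.2, -1.7]
opening: 0.0151
```

Emit:
{"api": "drive_tool", "payload": {"targets": [[0.1,0,-0.3,0],[0.2,0,-0.7,0],[0.3,0,-1.1,0],[0.4,0,-1.5,0],[0.45,0,-1.9,0],[0.5,0,-2.2,0],[0.5,0,-2.2,0],[0.5,0,-2.2,0]]}}

```text
t: 7.15
ee_pos: [0.6024, 0.0887, 0.0287]
ee_rot: [-1.574, 0.002, -1.557]
contact_force: [-2.8, 5.7, 3.5]
opening: 0.0151
```

Run:
```python
from h import *
o=observe();print(o["ee_pos"],o["contact_force"])
crop(cam("side"),200,120,360,240,5,"s5.png")
```

```text
[0.60240362 0.08869758 0.02868729] [-2.80372071  5.6991291   3.51475611]
```

View pics/s5.png

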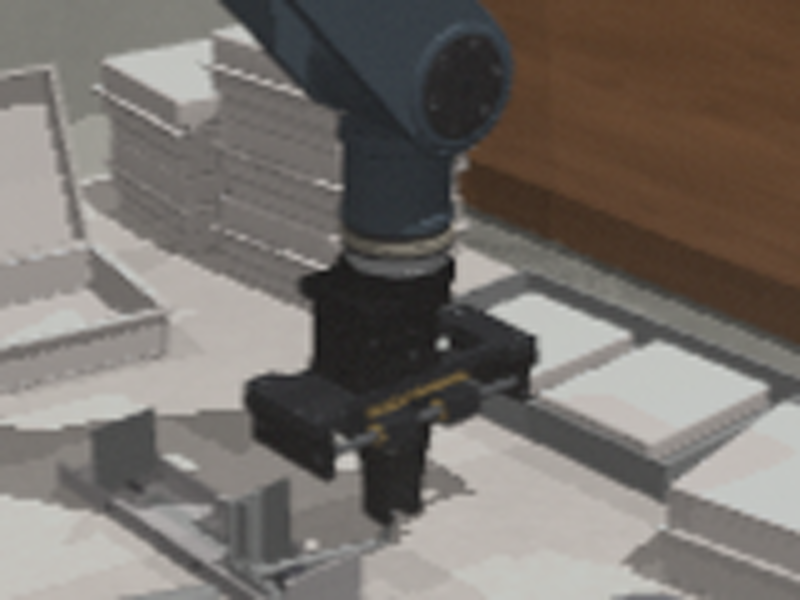

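Emit:
{"api": "drive_tool", "payload": {"targets": [[0,0.1,0,0],[0,0.2,0,0],[0,0.3,0,0],[0,0.4,0,0],[0,0.5,0,0],[0,0.5,0,0],[0,0.5,0,0]]}}

```text
t: 7.9
ee_pos: [0.6024, 0.0919, 0.0285]
ee_rot: [-1.574, 0.0, -1.557]
contact_force: [-5.4, 1.4, 4.6]
opening: 0.0153
```

Emit:
{"api": "drive_tool", "payload": {"targets": [[0,0,0,0],[0,0,0,0],[0,0,0,0],[0,0,0,0],[0,0,1,0],[0,0,4,0],[0,0,8,0],[0,0,12,0],[0,0,12,0]], "grip": 5.0}}

```text
t: 8.8
ee_pos: [0.6087, 0.092, 0.1554]
ee_rot: [-1.557, -0.001, -1.557]
contact_force: [0.7, 0.0, 0.4]
opening: 0.0497
```

Run:
```python
from h import *
o=observe();print(o["ee_pos"],o["contact_force"])
crop(cam("side"),200,120,360,240,5,"s6.png")
```

```text
[0.60868618 0.09200064 0.15536241] [0.70206876 0.01264335 0.40675264]
```

View pics/s6.png

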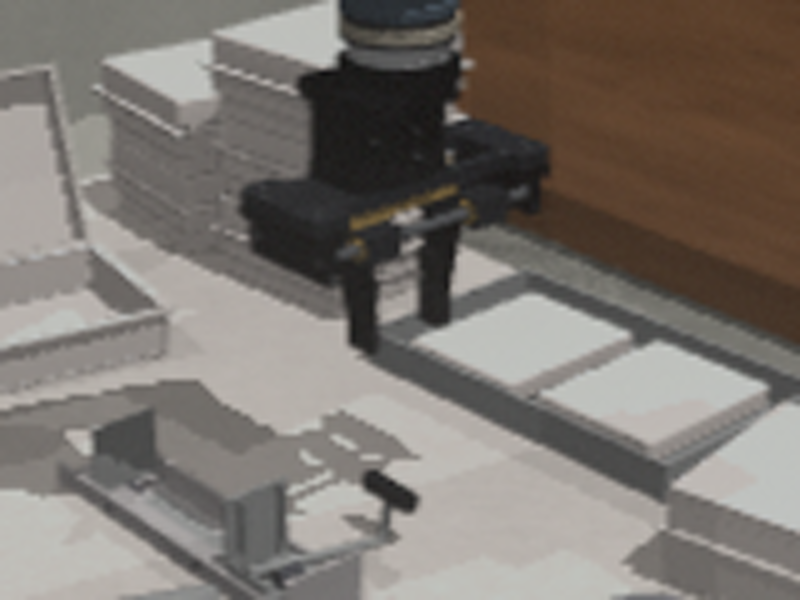

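The handle is locked in the notch and clear of the hand (side crop: black grip at (390,490), lowered). Next I'll view the pots from above.

Emit:
{"api": "drive_tool", "payload": {"targets": [[0,0,4,0],[-2,-3,8,0],[-4,-7,12,0],[-6,-11,15,0],[-8,-15,18,0],[-10,-19,20,0],[-12,-23,20,0],[-13.4,-27,20,0],[-13.4,-29,20,0],[-13.4,-29,20,0],[-13.4,-29,20,0],[-13.4,-29,20,0]], "grip": 8.2}}

```text
t: 10.05
ee_pos: [0.4698, -0.1968, 0.3478]
ee_rot: [-1.572, 0.002, -1.556]
contact_force: [0.1, 0.9, 0.7]
opening: 0.0821
```

Run:
```python
from h import *
o=observe();print(o["ee_pos"],o["ee_rot"])
d=cam("wrist");np.savez("wrist2.npz",**d);cv2.imwrite("pics/w2.png",d["img"][:,:,::-1])
```

```text
[ 0.46976342 -0.19675387  0.34777529] [-1.57222773  0.00164683 -1.55587072]
```

View pics/w2.png

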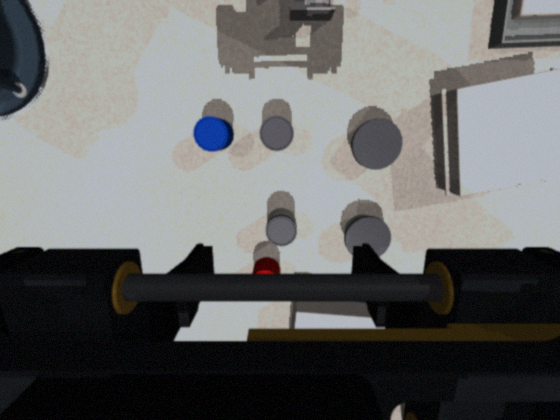

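Run:
```python
from h import *
d=dict(np.load("wrist2.npz"))
g=cv2.GaussianBlur(cv2.cvtColor(d["img"],cv2.COLOR_RGB2GRAY),(5,5),0)
c=cv2.HoughCircles(g[80:248],cv2.HOUGH_GRADIENT,1,25,param1=80,param2=14,minRadius=12,maxRadius=30)
for u,v,r in c[0]:
    v+=80; z=.060 if r<21 else .044; p=onz(d,u,v,z); print(u,v,r,p,"diam",2*np.linalg.norm(onz(d,u+r,v,z)-p), "colour",d["img"][int(v),int(u)], "dep",dep(d,u,v)[2])
im=d["img"][:,:,::-1].copy()
i=d["img"].astype(int)
for (u,v) in [(277,133),(281,230),(212,133)]:
    col=i[v,u]; m=np.zeros(g.shape,np.uint8); m[v-24:v+24,u-24:u+24]=(np.abs(i-col).max(2)<28)[v-24:v+24,u-24:u+24]
    m=cv2.morphologyEx(m,cv2.MORPH_OPEN,np.ones((3,3)))
    k,l,st,cc=cv2.connectedComponentsWithStats(m); j=l[v,u]; print("blob",st[j],cc[j],onz(d,*cc[j],.06))
crop(d,170,90,420,260,3,"c_w2.png")
```

```text
374.5 141.5 27.1 [ 0.60608563 -0.13226011  0.044     ] diam 0.0809845599485011 colour [80 79 83] dep 0.04251723929413731
210.5 132.5 17.4 [ 0.36512505 -0.12298596  0.06      ] diam 0.049917757866510475 colour [ 11  59 162] dep 0.059168988976926074
280.5 203.5 13.8 [ 0.4668762  -0.22583228  0.06      ] diam 0.04211226661907557 colour [126 118 113] dep -0.0011410477592089796
366.5 237.5 24.0 [ 0.60777874 -0.28422349  0.044     ] diam 0.07820653512826117 colour [82 83 90] dep 0.04268936726994327
275.5 133.5 17.7 [ 0.45833104 -0.12296871  0.06      ] diam 0.05077276066014701 colour [91 87 95] dep 0.05767053153668383
280.5 229.5 15.6 [ 0.46743234 -0.26751113  0.06      ] diam 0.04876148763985476 colour [102 102 105] dep 0.058560733942789545
blob [ 260  109   33   42 1056] [276.42045455 130.36458333] [ 0.45960923 -0.11862486  0.06      ]
blob [257 217  40  37 950] [277.44105263 234.94736842] [ 0.46274698 -0.27657747  0.06      ]
blob [195 117  32  34 843] [210.21945433 133.03084223] [ 0.36468652 -0.12372613  0.06      ]
```

View pics/c_w2.png

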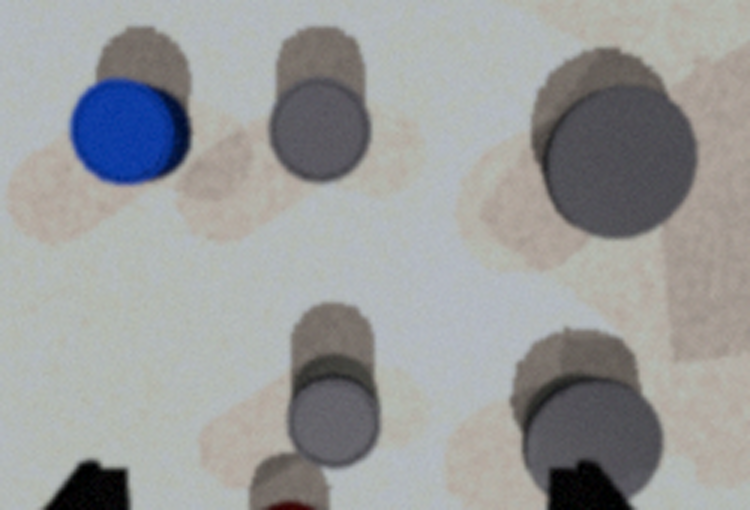

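The close crop confirms my choice. The two grey-lidded slim pots are at (.460,-.1225) and (.4685,-.2685), with diameters about 50 mm and tops at z .058. The blue one (.365,-.123) and the red one are left alone. I'll go for the first pot.

Emit:
{"api": "drive_tool", "payload": {"targets": [[0,3,-4,0],[-0.5,5.5,-8,0],[-1,7.4,-12,0],[-1,7.4,-16,0],[-1,7.4,-20,0],[-1,7.4,-23,0],[-1,7.4,-25,0],[-1,7.4,-27,0],[-1,7.4,-29,0],[-1,7.4,-30.5,0],[-1,7.4,-31.5,0],[-1,7.4,-31.5,0],[-1,7.4,-31.5,0]], "grip": 7.2}}

```text
t: 11.4
ee_pos: [0.4603, -0.1235, 0.0337]
ee_rot: [-1.571, -0.0, -1.556]
contact_force: [-0.1, 0.5, -0.1]
opening: 0.072
```

Run:
```python
from h import *
o=observe();print(o["ee_pos"],o["ee_rot"],o["contact_force"])
crop(cam("side"),210,200,370,320,5,"s7.png")
crop(cam("scene"),150,150,290,290,5,"s7b.png")
```

```text
[ 0.46025857 -0.12354128  0.03372918] [-1.57065420e+00 -6.16036521e-05 -1.55581370e+00] [-0.10735569  0.51445701 -0.12105724]
```

View pics/s7.png

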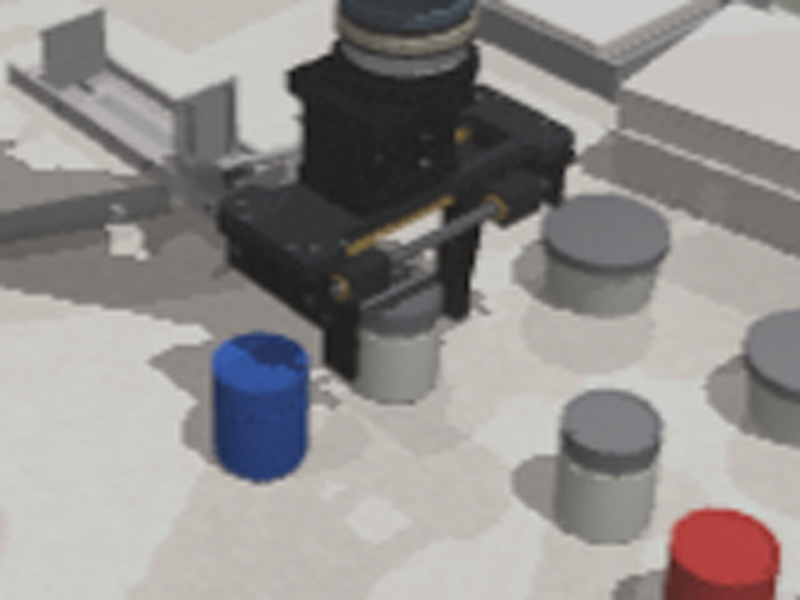

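Emit:
{"api": "drive_tool", "payload": {"targets": [[0,0,0,0],[0,0,0,0],[0,0,0,0],[0,0,0,0],[0,0,0,0],[0,0,0,0]], "grip": 4.4, "force": 15}}

```text
t: 12.1
ee_pos: [0.46, -0.1241, 0.0338]
ee_rot: [-1.571, -0.0, -1.557]
contact_force: [-0.6, 0.6, 3.5]
opening: 0.0494
```

Emit:
{"api": "drive_tool", "payload": {"targets": [[0,0,1,0],[0,0,3,0],[0,0,6,0],[0.6,2,10,0],[1.5,5,13,0],[2.5,8,15,0],[3.5,11,16,0],[4.5,14,16,0],[4.5,15.5,16,0],[4.5,15.5,16,0],[4.5,15.5,16,0],[4.5,15.5,16,0]]}}

```text
t: 13.3
ee_pos: [0.5044, 0.03, 0.1932]
ee_rot: [-1.572, -0.0, -1.558]
contact_force: [-0.4, -0.4, -1.3]
opening: 0.0492
```

Run:
```python
from h import *
o=observe();print(o["ee_pos"],o["ee_rot"],o["contact_force"],o["opening"])
d=cam("wrist");np.savez("wrist3.npz",**d);cv2.imwrite("pics/w3.png",d["img"][:,:,::-1])
```

```text
[0.5044159  0.02998469 0.19321155] [-1.57202658e+00 -3.09162532e-04 -1.55782266e+00] [-0.39784295 -0.37744959 -1.2706433 ] 0.04921385169638396
```

View pics/w3.png

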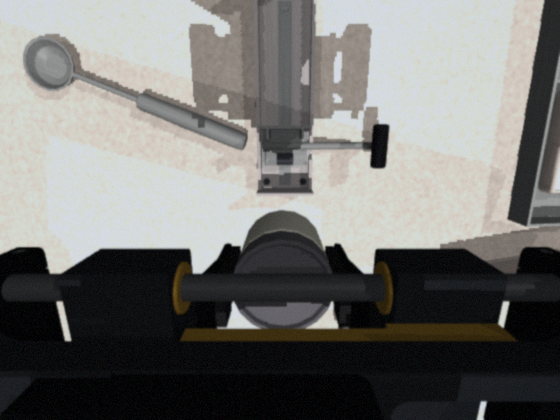

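Run:
```python
from h import *
d=dict(np.load("wrist3.npz"))
crop(d,235,0,335,200,4,"c_w3.png")
crop(d,210,200,360,340,5,"c_w3b.png")
g=cv2.cvtColor(d["img"],cv2.COLOR_RGB2GRAY)
for r in (20,50,80,175): print(r,g[r,250:322].tolist())
for r in (50,80,110): print(r,np.round([dep(d,u,r)[2] for u in range(252,320,2)],3).tolist())
```

```text
20 [112, 112, 110, 111, 117, 120, 118, 108, 85, 90, 96, 99, 98, 105, 116, 117, 113, 117, 117, 113, 115, 113, 115, 116, 117, 119, 118, 112, 100, 91, 95, 100, 98, 97, 98, 96, 99, 98, 98, 97, 98, 103, 114, 115, 115, 119, 118, 116, 116, 113, 103, 96, 96, 95, 97, 94, 100, 97, 98, 96, 86, 81, 103, 115, 142, 185, 203, 208, 207, 211, 209, 211]
50 [107, 111, 108, 114, 115, 117, 114, 114, 100, 89, 93, 100, 99, 100, 109, 114, 113, 111, 112, 115, 115, 118, 115, 114, 115, 116, 116, 114, 102, 100, 98, 97, 99, 99, 95, 101, 102, 100, 100, 100, 99, 107, 112, 115, 119, 118, 119, 117, 115, 115, 110, 98, 98, 94, 96, 96, 100, 94, 93, 95, 87, 93, 107, 114, 118, 122, 124, 124, 125, 125, 126, 132]
80 [121, 118, 120, 119, 120, 117, 116, 113, 107, 90, 92, 98, 98, 101, 106, 109, 113, 115, 115, 116, 115, 113, 111, 111, 112, 114, 116, 112, 103, 101, 99, 99, 99, 95, 98, 98, 101, 97, 100, 95, 97, 102, 115, 110, 114, 115, 115, 117, 116, 122, 137, 171, 174, 171, 173, 175, 177, 172, 155, 111, 91, 108, 115, 114, 117, 122, 124, 123, 126, 123, 126, 138]
175 [191, 191, 194, 193, 194, 196, 195, 195, 192, 187, 171, 120, 96
[... 286 characters left out ...]
, 0.006, 0.005, 0.005, 0.006, 0.005, 0.004, 0.007, 0.005, 0.006, 0.006, 0.347, 0.005, 0.005, 0.006, 0.006, 0.006, 0.006, 0.005, 0.005, 0.006, 0.003, 0.005, 0.006, 0.006, 0.007, 0.005, 0.016, 0.015, -0.001, -0.001]
80 [-0.001, -0.0, 0.015, 0.015, 0.005, 0.006, 0.006, 0.005, 0.005, 0.005, 0.006, 0.006, 0.005, 0.007, 0.007, 0.007, 0.007, 0.005, 0.006, 0.007, 0.005, 0.005, 0.004, 0.006, 0.006, 0.005, 0.006, 0.006, 0.005, 0.012, 0.016, 0.016, -0.0, -0.001]
110 [-0.001, -0.001, 0.016, 0.016, 0.009, 0.006, 0.006, 0.006, 0.004, 0.006, 0.006, 0.006, 0.006, 0.005, 0.005, 0.008, 0.007, 0.006, 0.007, 0.005, 0.005, 0.004, 0.006, 0.006, 0.005, 0.007, 0.005, 0.006, 0.006, 0.015, 0.016, -0.001, -0.001, 0.0]
```

View pics/c_w3.png

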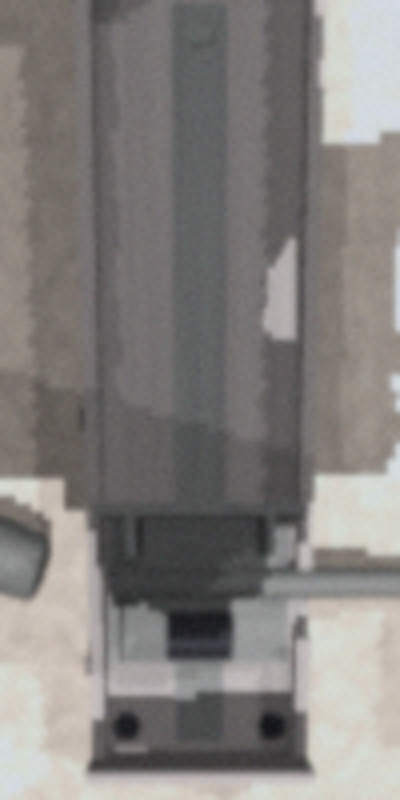

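View pics/c_w3b.png

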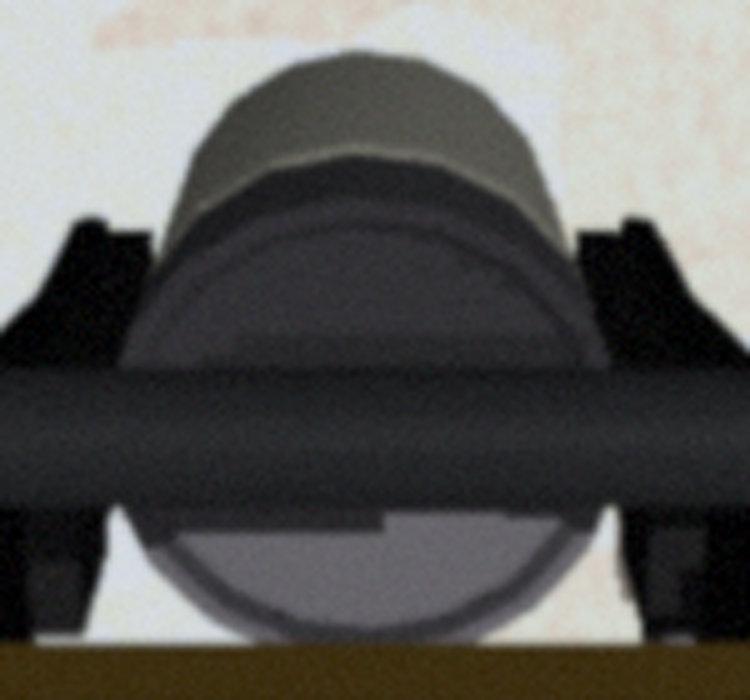

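Run:
```python
from h import *
d=dict(np.load("wrist3.npz"))
print("pot lid",onz(d,283.0,283,.219), "diam", onz(d,332.4,275,.219)-onz(d,233.6,275,.219), "body top edge",onz(d,283.4,283,.2))
for r,a,b in [(20,258.3,311.0),(50,258.8,310.6),(80,259.3,310.2)]:
    A,B=onz(d,a,r,.012),onz(d,b,r,.012); print(r,A,B,(A+B)/2,B[0]-A[0])
A,B=onz(d,261,175,.006),onz(d,308,175,.006);print((A+B)/2,B-A)
A,B=onz(d,266.5,181.5,.006),onz(d,303,181.5,.006);print("screws",(A+B)/2,B-A)
for r in (0,128): print("slot",onz(d,284.8,r,.006))
print("grip",onz(d,380,146,.036),"notch bar",onz(d,330,144,.02))
print("pusher top front/back rows", onz(d,284,128,.066))
```

```text
pot lid [0.50491121 0.0347815  0.219     ] diam [0.0467191  0.00065666 0.        ] body top edge [0.50526579 0.02456345 0.2       ]
20 [0.47802185 0.21147618 0.012     ] [0.53021386 0.21211732 0.012     ] [0.50411785 0.21179675 0.012     ] 0.05219200638757049
50 [0.47829911 0.18475413 0.012     ] [0.53083966 0.18540852 0.012     ] [0.50456939 0.18508133 0.012     ] 0.05254054923502627
80 [0.47859012 0.1567082  0.012     ] [0.53149647 0.15737661 0.012     ] [0.50504329 0.1570424  0.012     ] 0.05290635695967183
[0.50629208 0.05749197 0.006     ] [0.05396057 0.00071575 0.        ]
screws [0.50669418 0.04999005 0.006     ] [0.04215085 0.00056109 0.        ]
slot [0.50401177 0.23116697 0.006     ]
slot [0.50585721 0.10927254 0.006     ]
grip [0.60304808 0.09240876 0.036     ] notch bar [0.55443175 0.09322278 0.02      ]
pusher top front/back rows [0.5048039  0.10825048 0.066     ]
```

Emit:
{"api": "drive_tool", "payload": {"targets": [[0,2,0,0],[0,5,0,0],[0,8,0,0],[0,11,0,0],[0,14,0,0],[0,17,0,0.002],[-0.05,19,-2,0.002],[-0.05,19.4,-5,0.002],[-0.05,19.4,-8,0.002],[-0.05,19.4,-11,0.002],[-0.05,19.4,-12,0.002],[-0.05,19.4,-12,0.002],[-0.05,19.4,-12,0.002]]}}

```text
t: 14.65
ee_pos: [0.5054, 0.2246, 0.0742]
ee_rot: [-1.57, 0.0, -1.556]
contact_force: [-0.0, 0.2, -0.6]
opening: 0.0497
```

Run:
```python
from h import *
o=observe();print(o["ee_pos"],o["ee_rot"],o["contact_force"],o["opening"])
crop(cam("side"),180,120,340,240,5,"s8.png")
crop(cam("scene"),230,100,390,220,5,"s8b.png")
```

```text
[0.50541479 0.22464516 0.07424769] [-1.56956027e+00  2.54050456e-04 -1.55583072e+00] [-0.04972295  0.18399678 -0.5590208 ] 0.04965378291047659
```

View pics/s8.png

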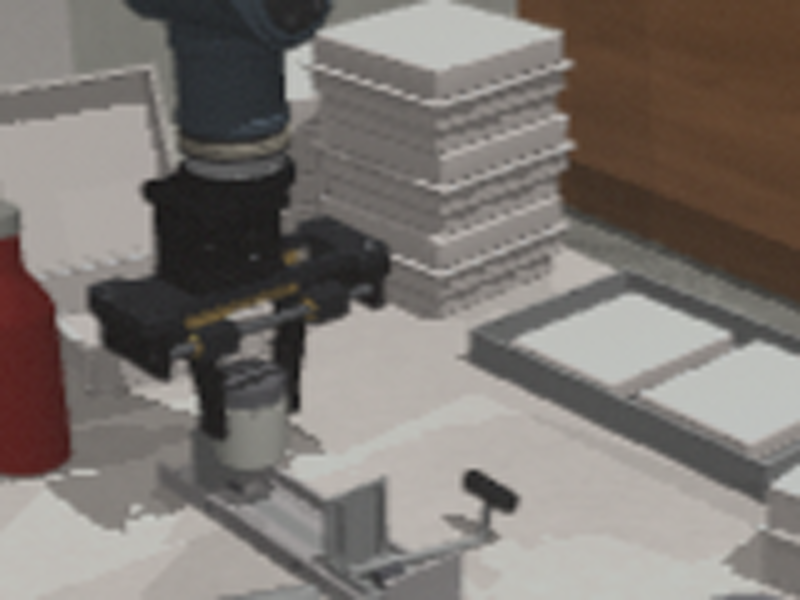

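View pics/s8b.png

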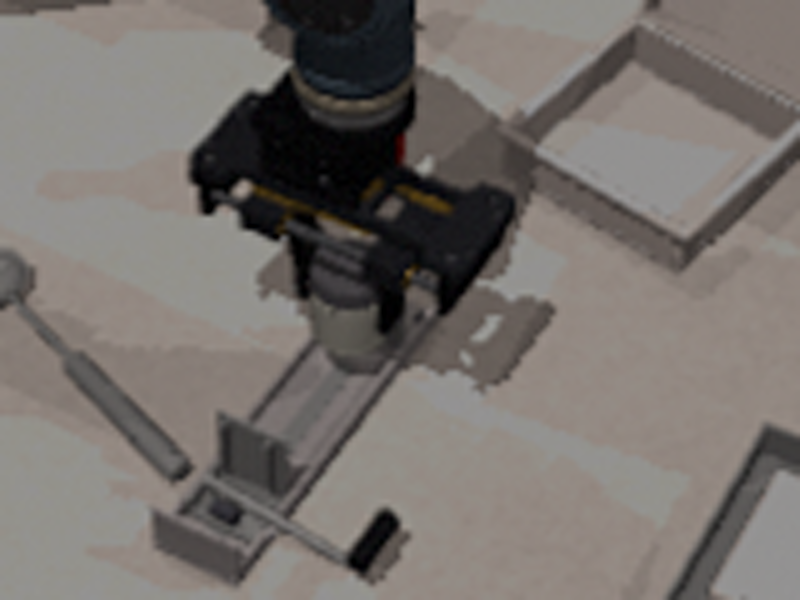

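Emit:
{"api": "drive_tool", "payload": {"targets": [[0,0,0,0],[0,0,0,0],[0,0,0,0]]}}

```text
t: 15.05
ee_pos: [0.5048, 0.2251, 0.0742]
ee_rot: [-1.57, 0.0, -1.555]
contact_force: [-0.2, -0.3, -1.3]
opening: 0.0495
```

Run:
```python
from h import *
for i in range(3):
    o=observe();print(o["ee_pos"],o["contact_force"]); snapshot("side")
```

```text
[0.50475244 0.22513774 0.07419678] [-0.17637491 -0.31461997 -1.33517294]
[0.50464261 0.22513215 0.07401238] [-0.19114555  0.75589116 -1.33171533]
[0.50456933 0.22512603 0.07387259] [ 0.8122889   0.33619189 -1.21727507]
```

Emit:
{"api": "drive_tool", "payload": {"targets": [[-0.08,0,0,0],[-0.08,0,-0.5,0],[-0.08,0,-1.2,0],[-0.08,0,-1.9,0],[-0.08,0,-2.2,0],[-0.08,0,-2.2,0],[-0.08,0,-2.2,0]]}}

```text
t: 15.9
ee_pos: [0.5036, 0.225, 0.0513]
ee_rot: [-1.571, -0.0, -1.555]
contact_force: [0.3, 0.4, -0.6]
opening: 0.0492
```

Emit:
{"api": "drive_tool", "payload": {"targets": [[0,0,-0.2,0],[0,0,-0.4,0],[0,0,-0.5,0],[0,0,-0.6,0],[0,0,-0.6,0]]}}

```text
t: 16.4
ee_pos: [0.5036, 0.225, 0.0455]
ee_rot: [-1.571, -0.0, -1.555]
contact_force: [-0.3, -0.1, -1.9]
opening: 0.0491
```

Emit:
{"api": "drive_tool", "payload": {"targets": [[0,0,-0.15,0],[0,0,-0.3,0],[0,0,-0.4,0],[0,0,-0.5,0],[0,0,-0.5,0],[0,0,-0.5,0]]}}

```text
t: 17.0
ee_pos: [0.5037, 0.225, 0.0405]
ee_rot: [-1.571, 0.0, -1.555]
contact_force: [0.6, 0.1, -0.9]
opening: 0.049
```

Emit:
{"api": "drive_tool", "payload": {"targets": [[0,0,-0.05,0],[0,0,-0.08,0],[0,0,-0.08,0],[0,0,-0.08,0]]}}

```text
t: 17.4
ee_pos: [0.5037, 0.2251, 0.0398]
ee_rot: [-1.571, 0.0, -1.555]
contact_force: [-0.2, 0.5, -0.9]
opening: 0.0493
```

Emit:
{"api": "drive_tool", "payload": {"targets": [[0,0,0,0],[0,0,0,0],[0,0,0,0],[0,0,0,0],[0,0,1,0],[0,0,3,0],[0,0,6,0],[0,0,10,0],[0,0,14,0],[0,0,15,0]], "grip": 7.0}}

```text
t: 18.4
ee_pos: [0.5063, 0.2258, 0.1949]
ee_rot: [-1.561, 0.002, -1.555]
contact_force: [0.3, 0.2, 0.5]
opening: 0.0701
```

Run:
```python
from h import *
o=observe();print(o["ee_pos"],o["contact_force"])
crop(cam("side"),180,120,340,240,5,"s9.png")
crop(cam("scene"),230,100,390,220,5,"s9b.png")
```

```text
[0.5063046  0.22575832 0.19492774] [0.29502134 0.24373707 0.54902662]
```

View pics/s9.png

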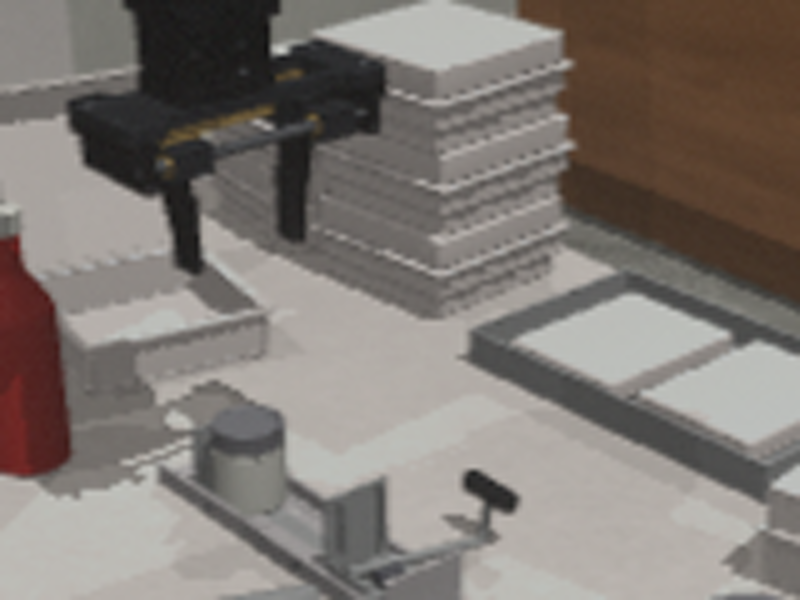

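View pics/s9b.png

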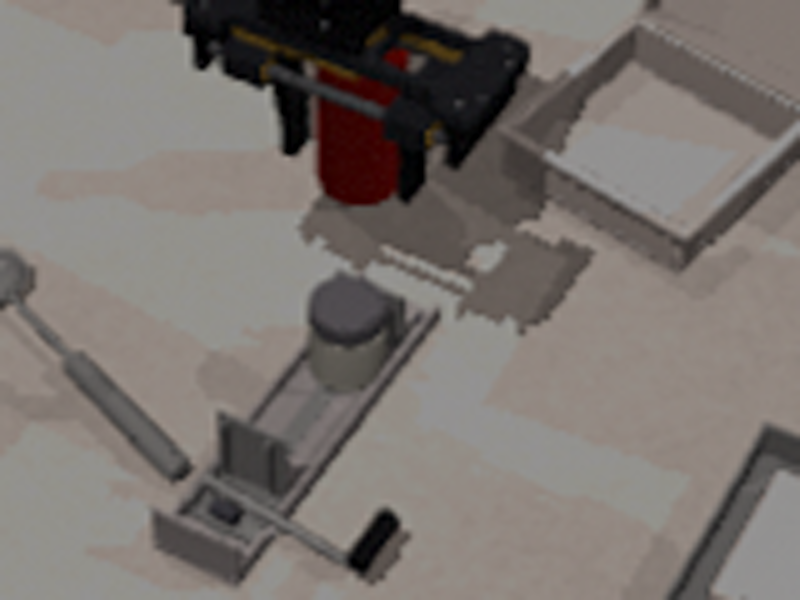

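Pot 1 stands upright in the lane against neither plate. Next is pot 2.

Emit:
{"api": "drive_tool", "payload": {"targets": [[0,-2,2,0],[0,-6,3,0],[-0.5,-10.5,3,0],[-1,-15,3,0],[-1.5,-19.5,3,0],[-2,-24,3,0],[-2.5,-28.5,3,0],[-3,-33,3,0],[-3.5,-37.5,3,0],[-3.5,-42,2,0],[-3.5,-46,0,0],[-3.5,-49,-3,0],[-3.5,-49.3,-6,0],[-3.5,-49.3,-8,0],[-3.5,-49.3,-8,0],[-3.5,-49.3,-8,0],[-3.5,-49.3,-8,0]], "grip": 7.2}}

```text
t: 20.2
ee_pos: [0.469, -0.2679, 0.1103]
ee_rot: [-1.57, -0.001, -1.554]
contact_force: [0.8, -0.1, 0.6]
opening: 0.0719
```

Run:
```python
from h import *
o=observe();print(o["ee_pos"],o["ee_rot"],o["contact_force"])
d=cam("wrist");cv2.imwrite("pics/w4.png",d["img"][:,:,::-1])
crop(cam("side"),250,200,410,320,5,"s10.png")
```

```text
[ 0.46904421 -0.26792601  0.1102603 ] [-1.57015276e+00 -5.82130888e-04 -1.55427424e+00] [ 0.76597216 -0.1255276   0.61903469]
```

View pics/s10.png

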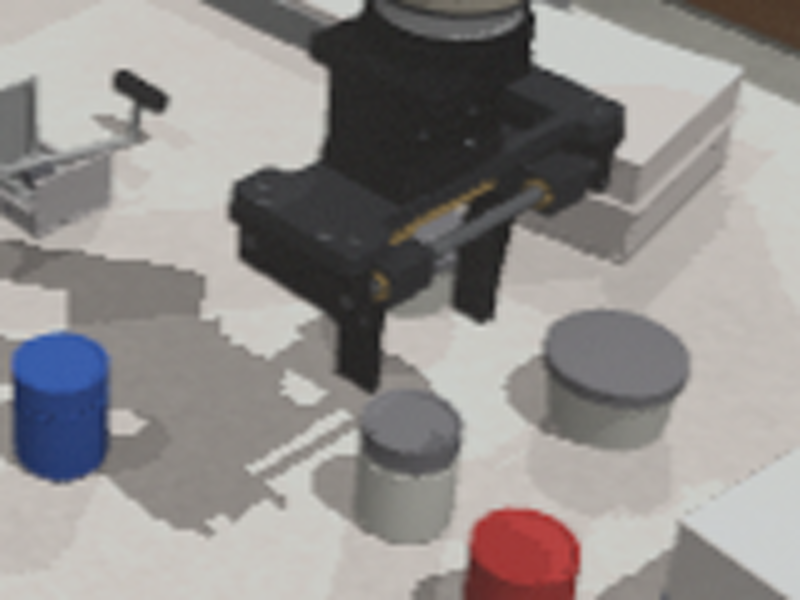

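View pics/w4.png

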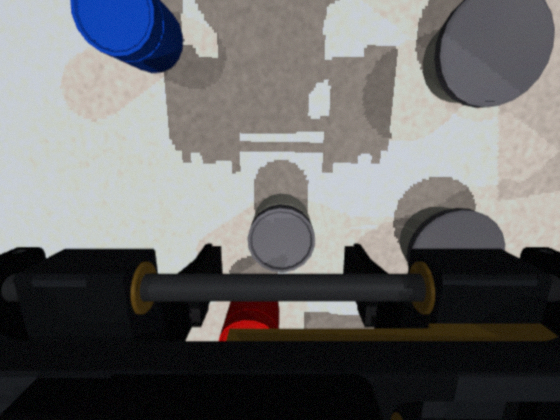

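Run:
```python
from h import *
d=cam("wrist")
p=onz(d,281.5,238,.06);print(p,onz(d,314.5,238,.06)-onz(d,248.5,238,.06), onz(d,281.5,270.5,.06),onz(d,281.5,206,.06)); print(observe()["ee_pos"])
```

```text
[ 0.46894874 -0.26824941  0.06      ] [0.04817584 0.00079268 0.        ] [ 0.46936209 -0.29420613  0.06      ] [ 0.46856606 -0.24421834  0.06      ]
[ 0.46931602 -0.26807341  0.11087124]
```

The pot's lid is at (281,238), which gives (.469,-.269). The jaws are centred on it, with the red look-alike clear behind. Going down.

Emit:
{"api": "drive_tool", "payload": {"targets": [[0,-0.1,-2,0],[0,-0.1,-4,0],[0,-0.1,-6,0],[0,-0.1,-7,0],[0,-0.1,-7.6,0],[0,-0.1,-7.6,0],[0,-0.1,-7.6,0],[0,-0.1,-7.6,0]]}}

```text
t: 21.15
ee_pos: [0.4692, -0.2694, 0.0346]
ee_rot: [-1.57, -0.001, -1.555]
contact_force: [0.0, 0.5, -0.2]
opening: 0.0721
```

Emit:
{"api": "drive_tool", "payload": {"targets": [[0,0,0,0],[0,0,0,0],[0,0,0,0],[0,0,0,0],[0,0,0,0],[0,0,0,0]], "grip": 4.4, "force": 15}}

```text
t: 21.75
ee_pos: [0.4686, -0.269, 0.0339]
ee_rot: [-1.571, -0.0, -1.555]
contact_force: [-0.2, 0.1, 2.3]
opening: 0.0494
```

Emit:
{"api": "drive_tool", "payload": {"targets": [[0,0,1,0],[0,0,4,0],[0,1,8,0],[0,4,12,0],[0.5,8,15,0],[1,12,16,0],[1.5,16.5,16,0],[2,21,16,0],[2.5,25.5,16,0],[3,30,16,0],[3.6,34.5,16,0],[3.6,39,16,0],[3.6,42.5,16,0],[3.6,44.1,14,0],[3.6,44.1,11,0],[3.6,44.1,8,0],[3.6,44.1,5,0],[3.6,44.1,4,0],[3.6,44.1,4,0],[3.6,44.1,4,0]]}}

```text
t: 23.75
ee_pos: [0.5054, 0.1721, 0.0747]
ee_rot: [-1.569, 0.0, -1.555]
contact_force: [-0.1, -1.0, -1.4]
opening: 0.05
```

Emit:
{"api": "drive_tool", "payload": {"targets": [[0,0,0,0],[0,0,0,0],[0,0,0,0],[0,0,0,0]]}}

```text
t: 24.15
ee_pos: [0.505, 0.172, 0.0743]
ee_rot: [-1.57, 0.0, -1.555]
contact_force: [-0.6, 0.3, -1.5]
opening: 0.0495
```

Run:
```python
from h import *
o=observe();print(o["ee_pos"],o["ee_rot"],o["contact_force"])
crop(cam("side"),180,120,340,240,5,"s11.png")
crop(cam("scene"),230,100,390,220,5,"s11b.png")
```

```text
[0.50497482 0.17204388 0.07434565] [-1.56972369e+00  1.25616813e-04 -1.55483454e+00] [-0.55528523  0.3221984  -1.51607862]
```

View pics/s11.png

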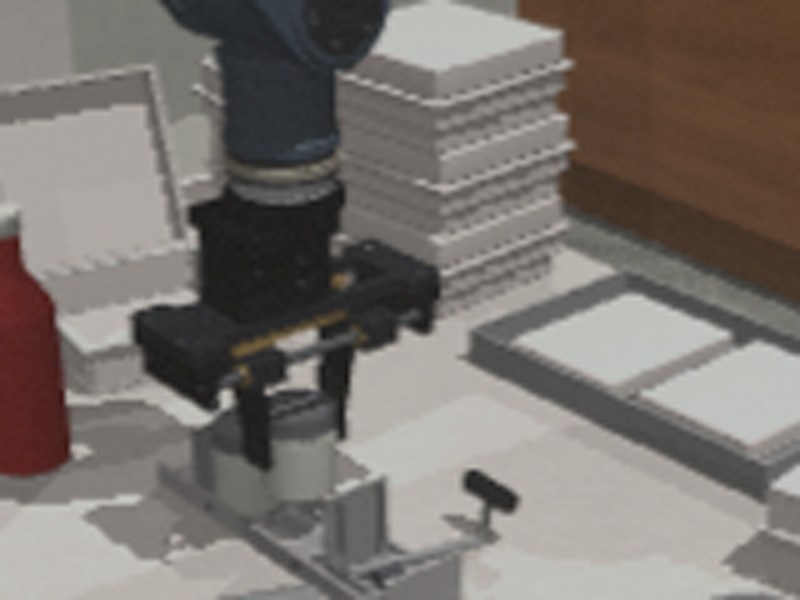

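View pics/s11b.png

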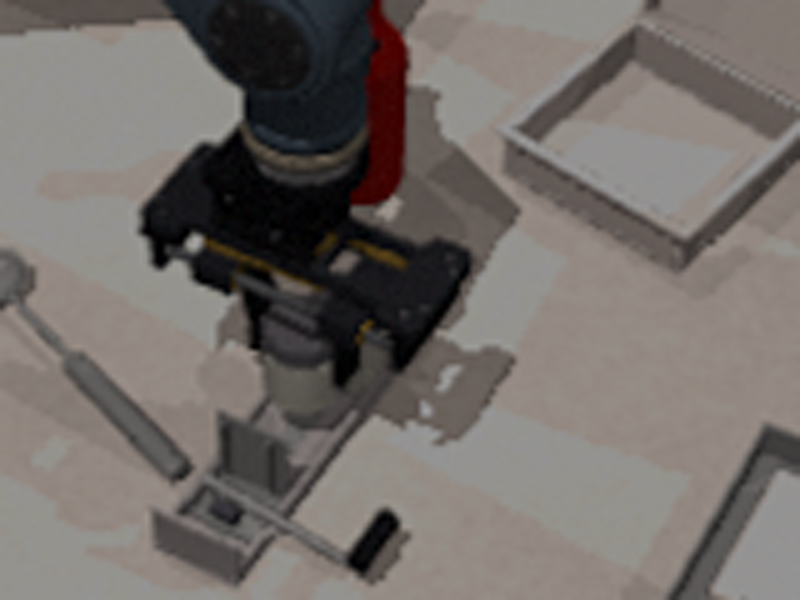

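Emit:
{"api": "drive_tool", "payload": {"targets": [[0,-0.1,-0.3,0],[0,-0.2,-0.9,0],[0,-0.2,-1.6,0],[0,-0.2,-2.2,0],[0,-0.2,-2.4,0],[0,-0.2,-2.6,0],[0,-0.2,-2.8,0],[0,-0.2,-2.8,0]]}}

```text
t: 25.05
ee_pos: [0.5046, 0.17, 0.0456]
ee_rot: [-1.571, -0.0, -1.555]
contact_force: [-0.5, -0.4, -1.7]
opening: 0.0494
```

Emit:
{"api": "drive_tool", "payload": {"targets": [[0,0,-0.15,0],[0,0,-0.3,0],[0,0,-0.4,0],[0,0,-0.5,0],[0,0,-0.5,0],[0,0,-0.5,0]]}}

```text
t: 25.65
ee_pos: [0.5047, 0.17, 0.0407]
ee_rot: [-1.571, -0.0, -1.555]
contact_force: [0.9, 0.3, -0.5]
opening: 0.0498
```

Emit:
{"api": "drive_tool", "payload": {"targets": [[0,0,-0.05,0],[0,0,-0.08,0],[0,0,-0.08,0],[0,0,-0.08,0]]}}

```text
t: 26.05
ee_pos: [0.5047, 0.17, 0.04]
ee_rot: [-1.571, 0.0, -1.555]
contact_force: [-0.5, -0.6, -1.3]
opening: 0.0491
```

Emit:
{"api": "drive_tool", "payload": {"targets": [[0,0,0,0],[0,0,0,0],[0,0,0,0],[0,0,0,0],[0,0,1,0],[0,0,3,0],[0,0,6,0],[0,0,9,0],[0,0,10,0],[0,0,10,0],[0,0,10,0]], "grip": 7.0}}

```text
t: 27.15
ee_pos: [0.5041, 0.17, 0.1395]
ee_rot: [-1.572, -0.0, -1.555]
contact_force: [-0.4, -0.3, -0.6]
opening: 0.07
```

Run:
```python
from h import *
o=observe();print(o["ee_pos"],o["ee_rot"],o["contact_force"])
crop(cam("side"),180,120,340,240,5,"s12.png")
crop(cam("scene"),230,100,390,220,5,"s12b.png")
```

```text
[0.50405579 0.16995109 0.13952005] [-1.57176706e+00 -1.20333994e-04 -1.55479051e+00] [-0.39081743 -0.28500358 -0.59426888]
```

View pics/s12.png

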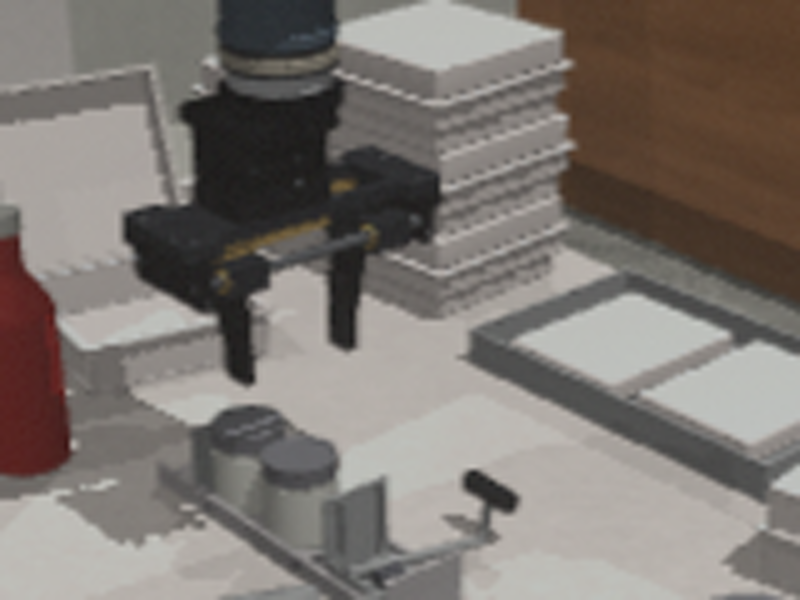

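View pics/s12b.png

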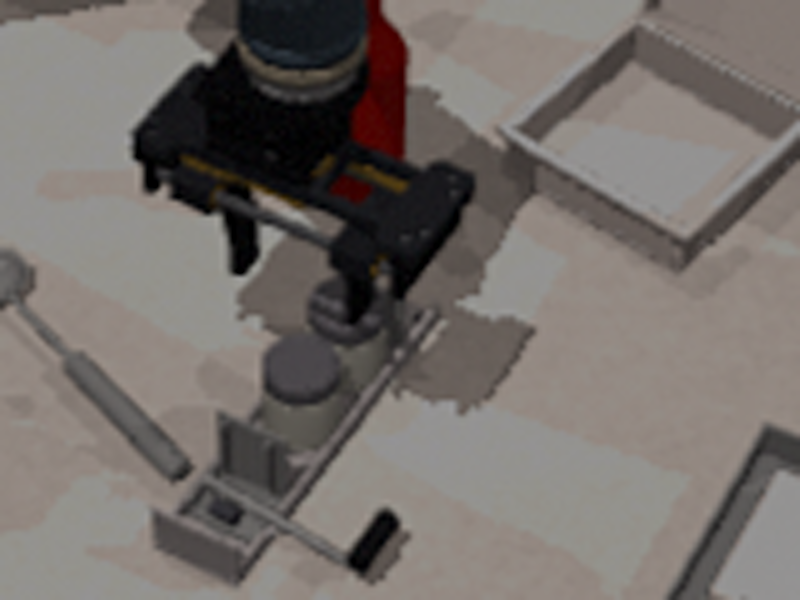

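Both pots stand upright in the lane with a gap between them. Now back to the grip.

Emit:
{"api": "drive_tool", "payload": {"targets": [[1,-0.5,1,0],[3,-2,1,0],[6,-4.5,1,0],[8.5,-7,0,0],[9.9,-7.8,-2,0],[9.9,-7.8,-4,0],[9.9,-7.8,-4,0],[9.9,-7.8,-4,0],[9.9,-7.8,-6,0],[9.9,-7.8,-8,0],[9.9,-7.8,-10,0],[9.9,-7.8,-11.1,0],[9.9,-7.8,-11.1,0],[9.9,-7.8,-11.1,0],[9.9,-7.8,-11.1,0]], "grip": 4.5}}

```text
t: 28.75
ee_pos: [0.6046, 0.0922, 0.0302]
ee_rot: [-1.569, -0.0, -1.555]
contact_force: [0.3, 0.2, 0.6]
opening: 0.0447
```

Emit:
{"api": "drive_tool", "payload": {"targets": [[0,0,0,0],[0,0,0,0],[0,0,0,0],[0,0,0,0],[0,0,0,0],[0,0,0,0]], "grip": 1.0, "force": 30}}

```text
t: 29.35
ee_pos: [0.6024, 0.092, 0.0289]
ee_rot: [-1.574, 0.0, -1.555]
contact_force: [-1.8, -0.8, 3.1]
opening: 0.0149
```

Run:
```python
from h import *
o=observe();print(o["ee_pos"],o["contact_force"])
crop(cam("side"),180,120,340,240,5,"s13.png")
```

```text
[0.60238603 0.09201444 0.02888219] [-1.80898592 -0.77303078  3.06609887]
```

View pics/s13.png

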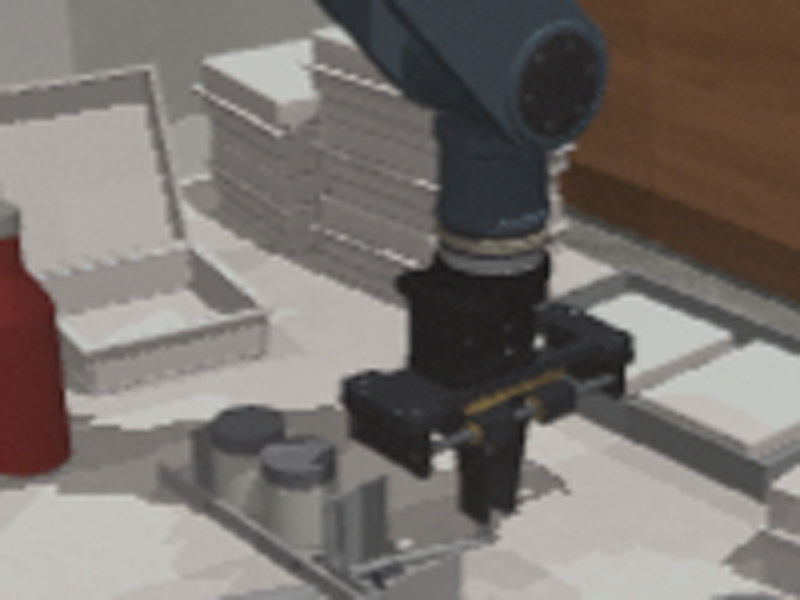

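Emit:
{"api": "drive_tool", "payload": {"targets": [[0,-0.1,0,0],[0,-0.2,0,0],[0,-0.3,0,0],[0,-0.3,0,0],[-0.1,-0.3,0.4,0],[-0.2,-0.3,0.8,0],[-0.3,-0.3,1.2,0],[-0.4,-0.3,1.6,0],[-0.5,-0.3,2.0,0],[-0.5,-0.3,2.3,0],[-0.5,-0.3,2.3,0],[-0.5,-0.3,2.3,0]]}}

```text
t: 30.6
ee_pos: [0.5977, 0.0909, 0.0509]
ee_rot: [-1.572, 0.003, -1.556]
contact_force: [-2.3, 7.1, -3.8]
opening: 0.015
```

Run:
```python
from h import *
o=observe();print(o["ee_pos"],o["contact_force"])
crop(cam("side"),180,120,340,240,5,"s14.png")
```

```text
[0.59768302 0.0909336  0.05087138] [-2.25354454  7.11680281 -3.7785344 ]
```

View pics/s14.png

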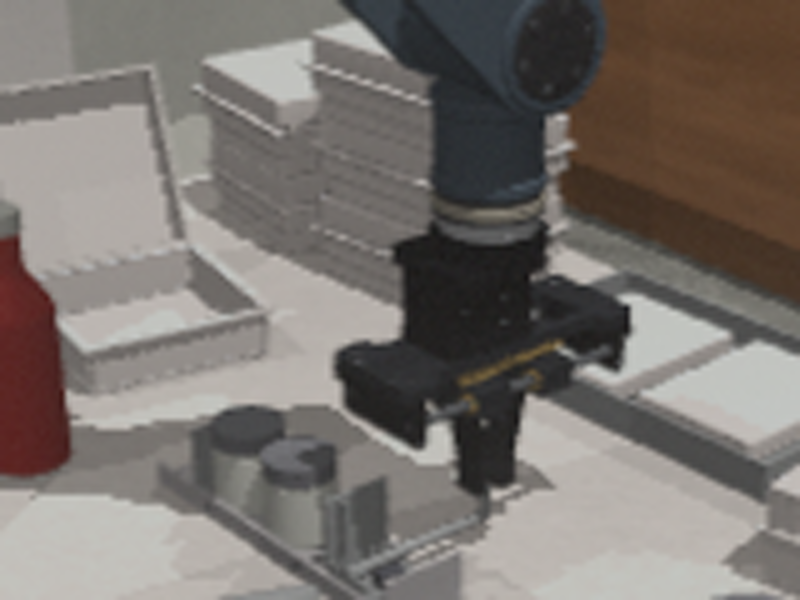

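Emit:
{"api": "drive_tool", "payload": {"targets": [[0,0.2,0,0],[0,0.4,0,0],[0,0.6,0,0],[0,0.8,0,0],[0,1.0,0,0],[0,1.2,0,0],[0,1.4,0,0],[-0.03,1.6,0,0],[-0.03,1.8,0,0],[-0.03,2.0,0,0],[-0.03,2.2,0,0],[-0.03,2.4,0,0],[-0.03,2.6,0,0],[-0.03,2.8,0,0],[-0.05,3.0,0,0],[-0.05,3.2,0,0],[-0.05,3.2,0,0],[-0.05,3.2,0,0]]}}

```text
t: 32.45
ee_pos: [0.5973, 0.123, 0.0508]
ee_rot: [-1.572, 0.003, -1.556]
contact_force: [-1.3, 6.7, -3.4]
opening: 0.0148
```

Run:
```python
from h import *
o=observe();print(o["ee_pos"],o["contact_force"])
crop(cam("side"),180,120,340,240,5,"s15.png")
```

```text
[0.59727321 0.12300047 0.05079022] [-1.31717327  6.70395958 -3.3734338 ]
```

View pics/s15.png

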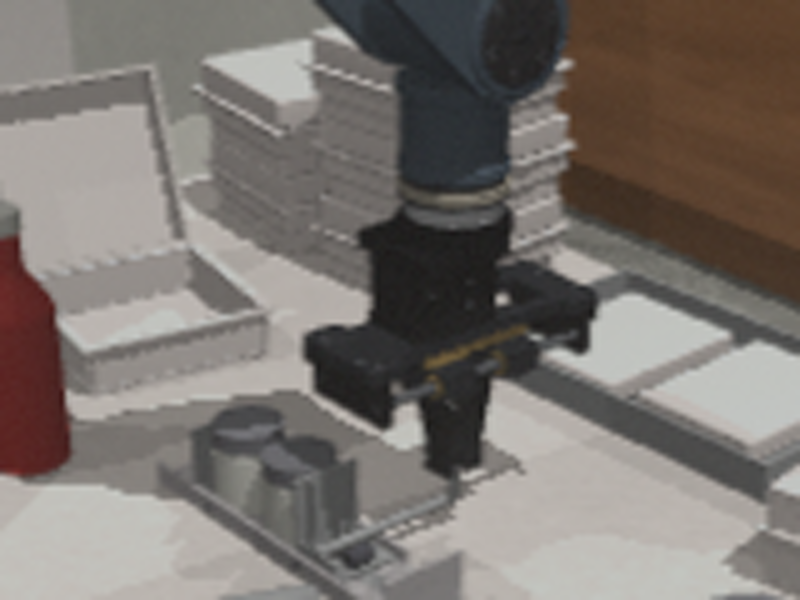

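Emit:
{"api": "drive_tool", "payload": {"targets": [[0,0.1,0,0],[0,0.2,0,0],[0,0.3,0,0],[0,0.4,0,0],[0,0.5,0,0],[0,0.6,0,0],[0,0.7,0,0],[0,0.8,0,0],[0,0.8,0,0]]}}

```text
t: 33.4
ee_pos: [0.5972, 0.1308, 0.0507]
ee_rot: [-1.572, 0.002, -1.555]
contact_force: [-2.2, 5.0, -4.3]
opening: 0.015
```

Emit:
{"api": "drive_tool", "payload": {"targets": [[0,0.1,0,0],[0,0.2,0,0],[0,0.3,0,0],[0,0.3,0,0]]}}

```text
t: 33.8
ee_pos: [0.5972, 0.1336, 0.0507]
ee_rot: [-1.573, 0.002, -1.555]
contact_force: [-2.5, 4.5, -3.5]
opening: 0.0152
```

Emit:
{"api": "drive_tool", "payload": {"targets": [[0,0.1,0,0],[0,0.2,0,0],[0,0.2,0,0],[0,0.2,0,0]]}}

```text
t: 34.2
ee_pos: [0.5971, 0.1356, 0.0507]
ee_rot: [-1.573, 0.002, -1.555]
contact_force: [-2.7, 5.3, -3.0]
opening: 0.0148
```

Emit:
{"api": "drive_tool", "payload": {"targets": [[0,0.1,0,0],[0,0.2,0,0],[0,0.2,0,0],[0,0.2,0,0]]}}

```text
t: 34.6
ee_pos: [0.5971, 0.1376, 0.0507]
ee_rot: [-1.573, 0.002, -1.555]
contact_force: [-2.5, 3.9, -3.5]
opening: 0.0151
```

Run:
```python
from h import *
o=observe();print(o["ee_pos"],o["contact_force"])
crop(cam("side"),180,120,340,240,5,"s16.png")
```

```text
[0.59707751 0.13755313 0.05067734] [-2.53338127  3.89210996 -3.53620445]
```

View pics/s16.png

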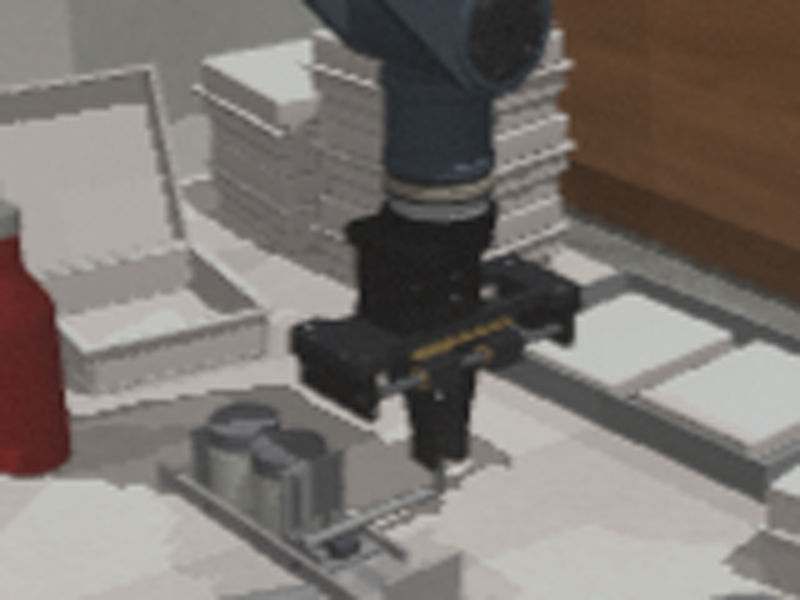

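Emit:
{"api": "drive_tool", "payload": {"targets": [[0,0.05,0,0],[0,0.1,0,0],[0,0.1,0,0]]}}

```text
t: 34.95
ee_pos: [0.597, 0.1378, 0.051]
ee_rot: [-1.573, 0.001, -1.555]
contact_force: [-3.0, 5.5, -4.1]
opening: 0.0149
```

Emit:
{"api": "drive_tool", "payload": {"targets": [[0,0.05,0,0],[0,0.1,0,0],[0,0.1,0,0]]}}

```text
t: 35.25
ee_pos: [0.597, 0.138, 0.0513]
ee_rot: [-1.573, -0.0, -1.555]
contact_force: [-5.2, 3.3, -5.2]
opening: 0.0153
```

Emit:
{"api": "drive_tool", "payload": {"targets": [[0,0.05,0,0],[0,0.1,0,0],[0,0.1,0,0]]}}

```text
t: 35.55
ee_pos: [0.597, 0.1383, 0.0514]
ee_rot: [-1.574, -0.001, -1.554]
contact_force: [-4.6, 0.5, -6.3]
opening: 0.0148
```

The row has stopped against the front stop: y stalls at .138 and the hand's pull falls to about 0.5 N. I'll lower the handle level, then release.

Emit:
{"api": "drive_tool", "payload": {"targets": [[0,0,-0.1,0],[0,0,-0.2,0],[0,0,-0.25,0],[0,0,-0.25,0]]}}

```text
t: 35.95
ee_pos: [0.5976, 0.1384, 0.0494]
ee_rot: [-1.572, -0.001, -1.554]
contact_force: [-6.6, -0.6, -2.2]
opening: 0.0152
```

Run:
```python
from h import *
o=observe();print(o["ee_pos"],o["contact_force"],o["moment"])
crop(cam("side"),180,120,340,240,5,"s17.png")
crop(cam("scene"),230,100,390,220,5,"s17b.png")
```

```text
[0.59761294 0.13840662 0.04939889] [-6.60620658 -0.55082558 -2.18236767] [-0.15998744  0.71739565 -0.01467906]
```

View pics/s17.png

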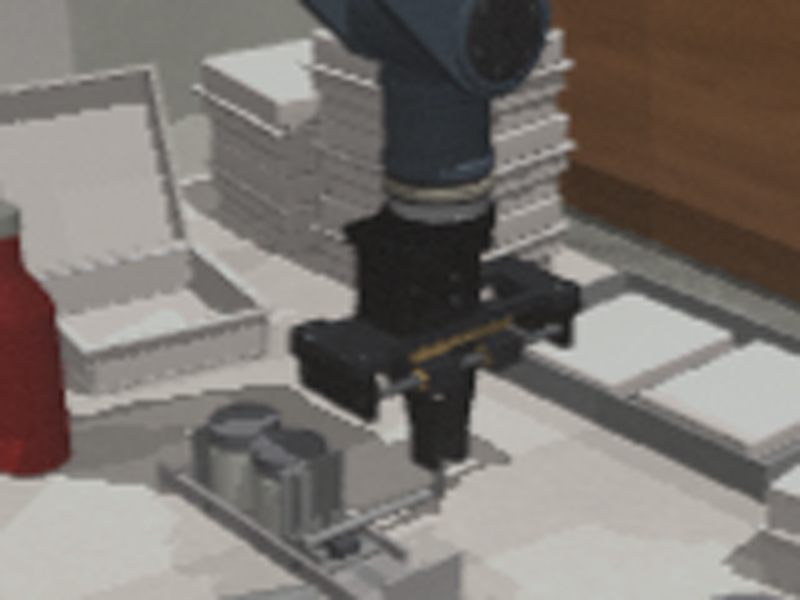

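View pics/s17b.png

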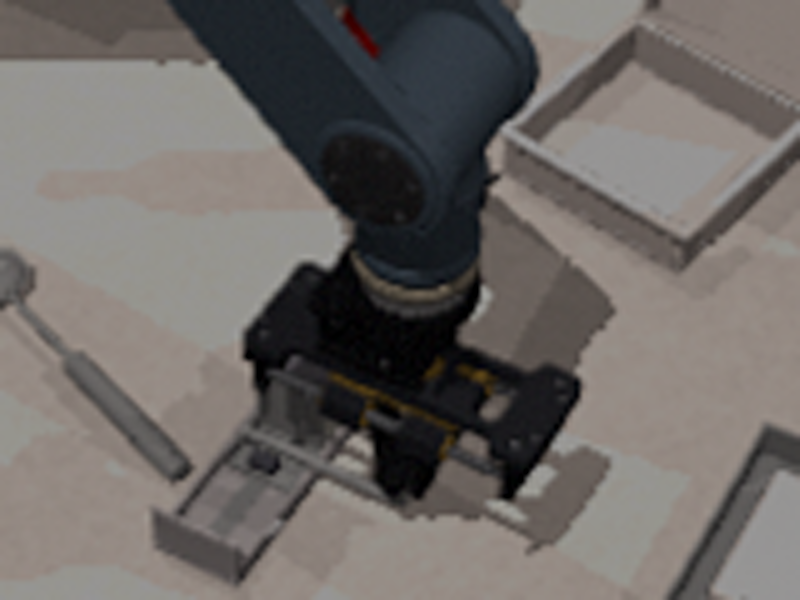

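Emit:
{"api": "drive_tool", "payload": {"targets": [[-0.1,0,-0.03,0],[-0.15,0,-0.05,0],[-0.15,0,-0.05,0]]}}

```text
t: 36.35
ee_pos: [0.5975, 0.1385, 0.0494]
ee_rot: [-1.569, -0.001, -1.555]
contact_force: [-3.0, -2.2, -2.5]
opening: 0.0151
```

Emit:
{"api": "drive_tool", "payload": {"targets": [[0,0,0,0],[0,0,0,0],[0,0,0,0],[0,0,0,0],[0,0,0,0]], "grip": 4.5}}

```text
t: 36.85
ee_pos: [0.5973, 0.1392, 0.0493]
ee_rot: [-1.569, 0.0, -1.555]
contact_force: [-0.9, 0.2, 0.4]
opening: 0.0426
```

Emit:
{"api": "drive_tool", "payload": {"targets": [[0,0,1,0],[0,0,3,0],[0,0,6,0],[0,0,10,0],[0,-3,14,0],[0,-7,17,0],[0,-11,18,0],[0,-15,18,0],[0,-15,18,0],[0,-15,18,0],[0,-15,18,0]]}}

```text
t: 37.95
ee_pos: [0.5963, -0.01, 0.229]
ee_rot: [-1.571, 0.001, -1.554]
contact_force: [0.1, 0.5, -0.6]
opening: 0.0448
```

Run:
```python
from h import *
o=observe();print(o["ee_pos"],o["contact_force"])
d=cam("wrist");np.savez("wrist5.npz",**d);cv2.imwrite("pics/w5.png",d["img"][:,:,::-1])
crop(cam("side"),180,140,340,260,5,"s18.png")
crop(cam("scene"),230,100,390,220,5,"s18b.png")
```

```text
[ 0.59629226 -0.00999342  0.22898145] [ 0.09942584  0.50826225 -0.61560504]
```

View pics/s18.png

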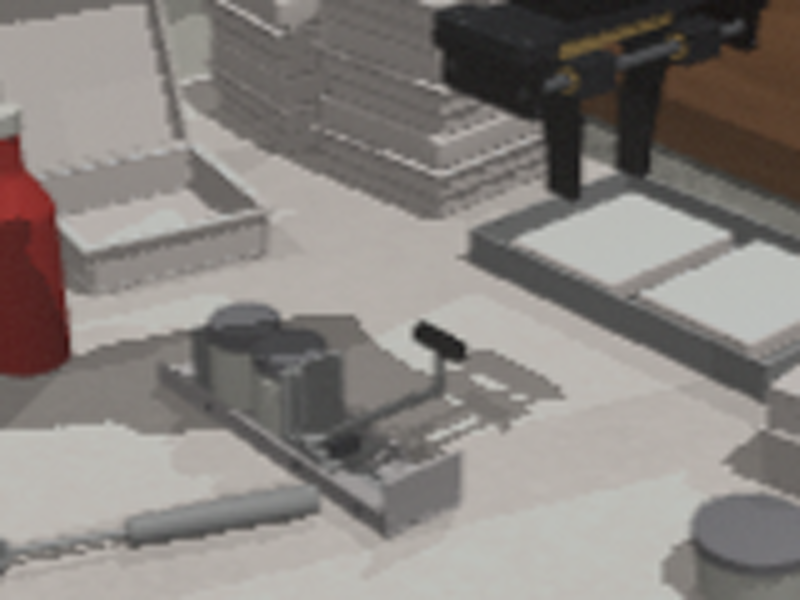

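View pics/w5.png

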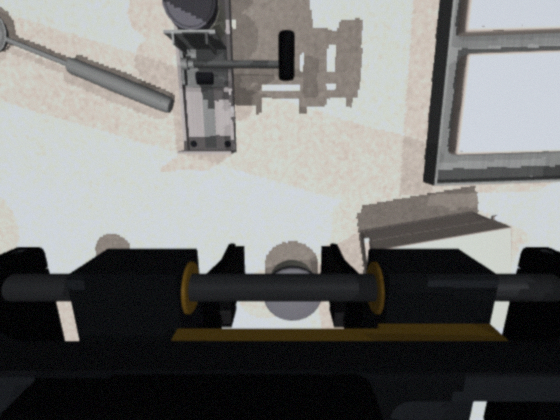

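View pics/s18b.png

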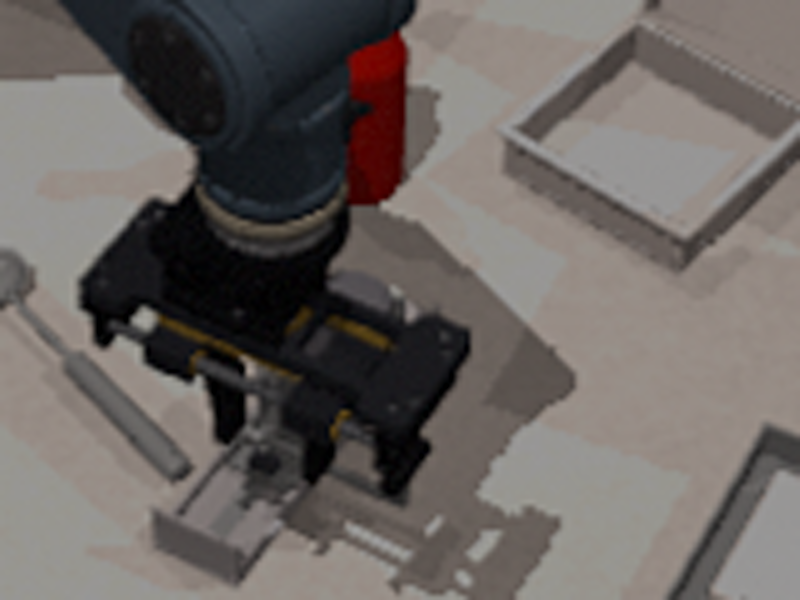

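One top view of the row before I hand in.

Emit:
{"api": "drive_tool", "payload": {"targets": [[-2,2,3,0],[-5,5,5,0],[-8,9,6,0],[-9,11,6,0],[-9,11,6,0],[-9,11,6,0],[-9,11,6,0]]}}

```text
t: 38.8
ee_pos: [0.5074, 0.0987, 0.2887]
ee_rot: [-1.571, -0.0, -1.555]
contact_force: [0.7, -0.2, 0.1]
opening: 0.045
```

Run:
```python
from h import *
d=cam("wrist");np.savez("wrist6.npz",**d)
crop(d,200,40,380,240,3.5,"w6.png")
g=cv2.GaussianBlur(cv2.cvtColor(d["img"],cv2.COLOR_RGB2GRAY),(5,5),0)
c=cv2.HoughCircles(g[:248,200:380],cv2.HOUGH_GRADIENT,1,18,param1=70,param2=12,minRadius=15,maxRadius=28)
for u,v,r in c[0]:
    u+=200; print(u,v,r,onz(d,u,v,.066),onz(d,u+r,v,.066)[0]-onz(d,u-r,v,.066)[0],dep(d,u,v)[2])
```

```text
277.5 124.5 25.0 [0.50019273 0.18247377 0.066     ] 0.06064412328688523 0.06319389530865016
284.5 79.5 24.1 [0.50777363 0.23288121 0.066     ] 0.0562868296687809 0.06393269358536835
279.5 169.5 23.9 [0.50335718 0.12820193 0.066     ] 0.06030279446812942 0.02346805826905346
321.5 138.5 18.5 [0.55439743 0.16690611 0.066     ] 0.04541384259329584 -0.0006361844016156137
281.5 187.5 20.5 [0.50623384 0.1052783  0.066     ] 0.05256788714990601 0.006686195290545427
```

View pics/w6.png

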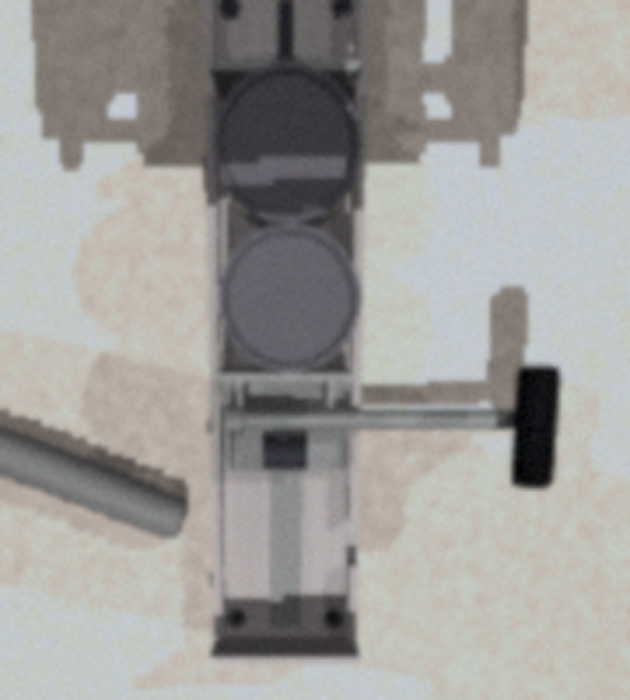

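Run:
```python
from h import *
d=dict(np.load("wrist6.npz"))
a,b=[onz(d,200+x/3.5,40+y/3.5,.066) for x,y in ((288,146),(291,298))];print(a,b,np.linalg.norm(a-b))
print("grip",onz(d,200+536/3.5,40+426/3.5,.056))
hand_in()
```

```text
[0.50522625 0.23045348 0.066     ] [0.50704937 0.18183815 0.066     ] 0.048649495321206
grip [0.59783915 0.13853457 0.056     ]
the job is handed in; nothing more can be done
```

I drew the pusher back by its grip and locked it in the notch. I then stood both grey-lidded pots in the lane, lifted the handle out, and eased the pusher forward in hand until the row stopped against the front stop. After that I lowered the handle level and let go. The job was handed in after about 39 s; no verdict is reported.

**What the last checks showed:**
- **Pots:** the last top view shows both pots upright between the rails and touching. I measured 48.6 mm between their lid centres; 50 mm is the true minimum, so this is 1.4 mm short, within camera error.
- **Pusher:** it rests on the rear pot at about 0.077 m travel, with the handle level on the rail. As the row came to the stop, the spring's pull on the hand (5 to 7 N) fell to about zero.
- **Not measured:** I could not read the force between pusher and pot directly. The "at least 2 N" rests on the spring now bearing on the pots with the hand off.
- **Everything else:** nothing else appeared to move in the views I took. I did not look at every bystander again at the end.

**Checks that disagreed:** the automatic circle detection on the last image came out a few mm off, so I read the lid centres from the enlarged crop instead. Just before I let go, the hand was pushing forward on the pusher with about 2 N.

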